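Make up a forming pack in a die set

TASK

Make up the forming pack in the die set: take the loose lid off the wooden box by its finger strip and lay it flat on the bench, strip upwards; centre the steel die, dished face up, on the lower plate between the guide pins, put the copper blank from the box on it, and on that every urethane pad lying on the bench, all in one centred column. Then lower the top plate squarely over both guide pins until it rests level on the stack. Leave the other things on the bench where they are.

Things in the scene. Friction and masses are not known exactly. Their poses are not given: they have to be found in the camera images.
- plate_middle (a point): (mm) middle of the upper face of the die set's steel lower plate, fixed to the bench: 110 (x) x 170 (y) x 20 thick, so this point is 20 above the bench; z up. Two upright guide pins, diameter 12 with bullet noses, stand at y = +65 and -65 and rise 85 above this face. A scribed circle of diameter 76 marks the middle; the stack goes here
- shank (a point): (mm) centre of the square steel shank (30 x 30, 36 high) on the middle of the loose top plate, by which it is held. The plate is aluminium, 80 (x) x 160 (y) x 12, with two through holes of diameter 15 at y = +65 and -65; its underside is 30 below this point; 0.5 kg; it lies flat on the bench, shank up (axes as the plate, z up)
- top_plate_middle (a point): (mm) centre of that top plate itself, 6 above its underside, 24 below shank, same axes; it may go on either way round
- box_floor (a point): (mm) middle of the inner floor of a wooden box fixed to the bench, 6 above the bench; outside 142 along x, 92 along y, 34 high, walls 6 thick (inside 130 x 80)
- lid_strip (a point): (mm) centre of the finger strip (10 along x, 64 along y, 18 high) standing on the -x edge of the box's loose wooden lid. Lid plate 146 (x) x 96 (y) x 5; its middle is 67 from this point towards +x, its upper face 9 below it. A plug 122 x 72 x 6 under the plate drops loosely into the box, the plate's rim sits on the walls; the plug's underside is 20 below this point. z up; 0.14 kg
- blank_center (a point): (mm) centre of the copper blank, a flat disc of diameter 60, 5 thick; at the start it lies on the floor near the middle of the box, under the lid; about 0.13 kg
- die_center (a point): (mm) centre of the steel die, a disc of diameter 64, 14 thick, with a dished hollow in its upper face (z up, out of the hollow); the rim round the hollow is flat and carries the blank; about 0.3 kg
- pad1_center (a point): (mm) centre of a urethane pad, an amber disc of diameter 60, 10 thick, about 0.035 kg, lying on the bench beyond the die set (z is its axis); two to four pads are present
- pad2_center (a point): (mm) centre of a urethane pad, an amber disc of diameter 60, 10 thick, about 0.035 kg, lying on the bench beyond the die set (z is its axis); two to four pads are present
- pad3_center (a point): (mm) centre of a urethane pad, an amber disc of diameter 60, 10 thick, about 0.035 kg, lying on the bench beyond the die set (z is its axis); two to four pads are present
- pad4_center (a point): (mm) centre of a urethane pad, an amber disc of diameter 60, 10 thick, about 0.035 kg, lying on the bench beyond the die set (z is its axis); two to four pads are present
- calculator: (mm) bystander: an orange pocket calculator 75 x 130 x 12, lying flat; long side along its y; origin under its middle; not to be disturbed
- wax_tin: (mm) bystander: a round black tin, diameter 54, 27 high; origin under its middle; not to be disturbed
- parts_box: (mm) bystander: a flat clear plastic parts box 50 x 100 x 22; long side along its y; origin under its middle; not to be disturbed
- mandrel: (mm) bystander: a tapered steel ring mandrel 200 long, 26 thick at its butt, lying along its x axis (origin under its middle); origin under its middle; not to be disturbed
Mind the look-alikes: they are no part of the job. Leave any pink look-alike of the part that bears pad3_center alone.

How it is judged:
By the outcome, as a careful person would: the job done as asked, in the order asked, and still so for the second after the job is handed in, with the robot touching nothing.
Of pad1, pad2, pad3, pad4 only 2 to 4 are there at a start; the rules pass over those that are not, and their reading is None.
At some moment in a run one of top_plate, pad1, pad2, pad3, pad4 may be knocked a few centimetres aside while the robot is not near it.
Once in a run the grip may slacken for a moment while it holds something.
It also fails if it takes over 210 s, if anything falls off the work surface, if the arm or the gripper's body presses on something with over 40 N, if the wrist force passes 120 N, or if a joint passes its speed limit or range.

ROBOT

A 6-joint arm with a two-finger parallel gripper is mounted at the origin on the work surface. World frame = base frame: x ahead of the robot, y to its left, z up, the work surface at z = 0. Lengths are in m, angles in degrees, forces in N, time in s.
With the tool pointing down it reaches from about 0.425 to 0.925 m from the base axis. Payload 12.5 kg.
Tool frame: the origin (TCP) lies between the finger pads; the fingertips stand 25 mm ahead of it and the grasp point (between the pads) lies 6 mm ahead of it; z points along the fingers, y is the line along which they close (so a half turn about z gives the same grasp; the last joint's range is limited). The gripper opens to 85 mm and grips with 20 to 120 N. Pads are 22 mm wide; open, the fingers measure 114 mm over their backs; the gripper's body (76 mm by 85 mm) begins 54 mm behind the grasp point. The pads swing forward as they close: fully open they stand 13 mm farther back than shut.
Start: joints at [-74.633, 28.126, 89.318, -0, 62.55, -6.05], TCP at [0.228, -0.582, 0.256] pointing down, gripper open.
Joint ranges: [-177.58, 177.58], [-47.91, 125.51], [2.72, 160], [-65.01, 245.01], [3.68, 167.84], [-153.87, 153.87]. Speed limits (degrees/s): [127.2, 127.2, 159.86, 180, 180, 180].

INTERFACE

Orientations are given as [roll, pitch, yaw] about the fixed x, y, z axes, in that order (R = Rz(yaw) Ry(pitch) Rx(roll)).
In Python, from workcell import * gives the robot as it stands.
- The arm moves only by the shell command python3 -m handwheel 'ROWS' [FORCE]. ROWS is JSON, a list of rows, each an object of numbers: "x", "y", "z": the shift along the tool's x, y, z in cm; "rx", "ry", "rz": the turn, a rotation vector about the tool's x, y, z in degrees; "grip": the closure, from -1 (fully open) to 1 (shut). In form: [{"x": .., "y": .., "z": .., "rx": .., "ry": .., "rz": .., "grip": ..}, ...]. A call has 1 to 12 rows; each row shifts and turns the commanded pose from where the row before left it, along the tool's axes as they then stand; what a row does not reach is not made up. A row lasts 1/10 s, in which the tool goes at most 50 mm and 8.59 degrees, less where a joint would pass 70% of its speed; a pose out of reach is approached as far as the arm can. A call is refused whole if a number of a shift passes 5 or a number of a turn 8.59, either way. A call with a gripper value outside its range is refused whole. The fingers move at their own pace and stop on an object; FORCE is the grip in N (left out, the last holds). Time passes only in rows, so rows that do not move let the fingers close. It gives the time, the measured TCP pose, the force, the opening and the grip force at its end, in the units of the state.
- get_obs(): the state, without advancing time (a new reading comes with each control period).
- snapshot(name): name is "scene" or "top" or "wrist"; returns a dict with "pixels" (480x640x3 uint8, red, green, blue), "range_z" (480x640 float32, m along the optical axis (not along the pixel's ray), 0 where there is no reading), "intrinsics" (3x3 intrinsics, pixels), "R" (3x3) and "t" (3): a world point X has camera coordinates R X + t. Camera axes: x right, y down, z forward; pixel columns grow to the right and rows downward; lengths in m; the calibration is good to about 2 mm. A picture is of the moment at which its call begins.
- finish_job(): hands the job in; it is judged then, once.
The state is a dict: "time": time; "q": joint angles; "dq": joint speeds; "joint_efforts": joint torques, N m; "position": TCP position; "orientation": TCP orientation; "contact_force": force on the tool from outside, world axes, zero at the start; "wrist_torque": the same for the moment, N m; "finger_gap": opening from 0.0 (shut) to 1.0 (fully open); "grasp_force": force on a finger pad.
Only numpy, scipy, OpenCV 4.12 (cv2) and the standard library are available. Lean on these libraries where they do the work, as an engineer would, in place of code of your own. Each camera call takes 0.05 s, during which the arm holds its last target. There are 200 camera calls.

## Working session

There is one attempt and no reset: what is moved stays moved. The work goes in short steps, Python scripts to look and compute and a shell command to move; the robot and the scene stay as the last step left them, time stands still between calls to the robot, and variables do not carry over. Pictures are saved under pics/ and viewed, at most 14 in all, crops included, and the job is handed in when it is done.

```bash
ls; mkdir -p pics; cat > h.py <<'E'
from workcell import *
import numpy as np, cv2
def shot(name,fn=None):
    s=snapshot(name)
    if fn: cv2.imwrite('pics/'+fn,s['pixels'][:,:,::-1])
    np.savez('last_'+name+'.npz',**s)
    return s
def load(name): return dict(np.load('last_'+name+'.npz'))
def ray(s,u,v,z):
    R=s['R'];c=-R.T@s['t'];d=R.T@np.linalg.inv(s['intrinsics'])@np.array([u,v,1.])
    return c+d*(z-c[2])/d[2]
def world(s):
    v,u=np.mgrid[0:480,0:640];K=s['intrinsics'];Z=s['range_z']
    P=np.stack([(u-K[0,2])/K[0,0]*Z,(v-K[1,2])/K[1,1]*Z,Z],-1)
    W=(P-s['t'])@s['R']; W[Z<=0]=np.nan
    return W
E
python3 - <<'E'
from h import *
o=get_obs();print(o)
for n in('scene','top'):
    s=shot(n,n+'1.png');print(n,-s['R'].T@s['t'],s['R'][2])
E
```

```text
pics
{'time': 0.0, 'q': array([-7.46352000e+01,  2.81644541e+01,  8.93503633e+01,  1.01379605e-04,
        6.25476890e+01, -6.05195120e+00]), 'dq': array([ 0.02322813,  0.10993293,  0.0335222 ,  0.02332917,  0.03746503,
       -0.03699802]), 'joint_efforts': array([ 9.58688906e-04, -6.18448377e+01, -2.61590391e+01, -8.50121432e-05,
        4.05881830e-03,  4.78704756e-07]), 'position': array([ 0.22817276, -0.58165361,  0.25572296]), 'orientation': array([-1.79937851e+02, -6.67946903e-03,  2.14167008e+01]), 'contact_force': array([ 0.65500086, -0.01304339,  0.85489884]), 'wrist_torque': array([-0.029513  , -0.02208129, -0.03129937]), 'grasp_force': 0.0, 'finger_gap': 0.9960858562059037}
scene [ 1.27412031 -0.91239882  0.96703801] [-0.47047336  0.63574809 -0.61194704]
top [0.44855792 0.01383753 0.93626585] [ 0.15482484  0.02503632 -0.98762465]
```

View pics/top1.png

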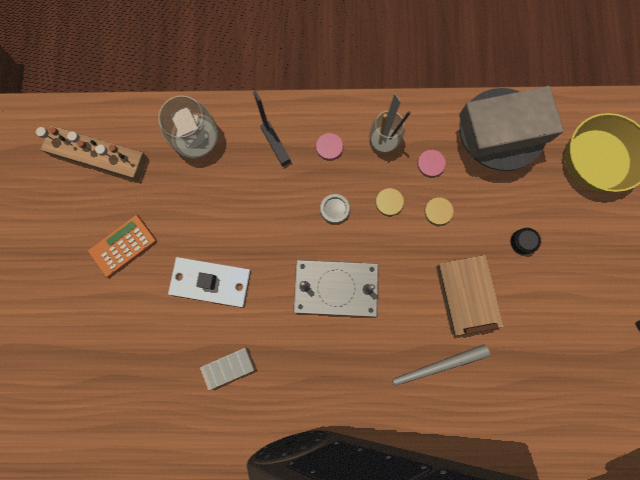

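View pics/scene1.png

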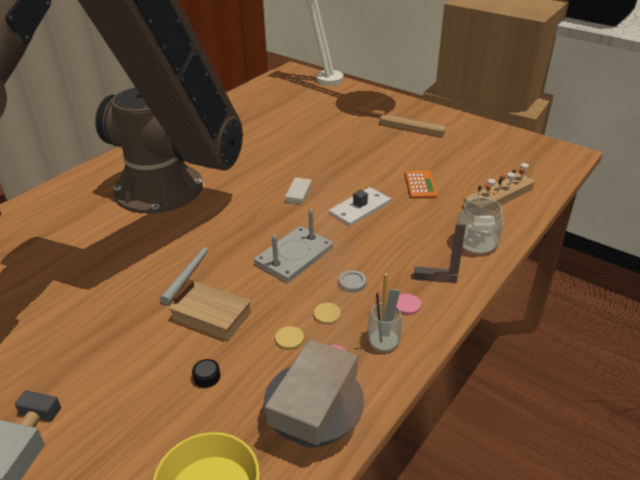

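Top view: the die is at (335,208), amber pads at (390,202) and (439,211), and the lower plate at (336,288). The top plate shank is at (207,283), and the box with its lid is at (470,295) with the strip at (481,328). The pink look-alike discs are at (329,146) and (432,163). Others that could be confused: wax tin (526,241), glass base (190,140). The scene view agrees, showing two amber pads.

```bash
python3 - <<'E'
from h import *
s=load('top');W=world(s);im=s['pixels'];hsv=cv2.cvtColor(im,cv2.COLOR_RGB2HSV)
np.set_printoptions(precision=4,suppress=True)
for n,u,v in[('die',335,208),('p1',390,202),('p2',439,211),('plate',336,288),('plateTop',190,290),('shank',207,276),('lid',465,285),('strip',481,328),('pinL',304,286),('pinR',368,289),('pink',329,146)]:
    print(n,np.nanmedian(W[v-2:v+3,u-2:u+3].reshape(-1,3),0),hsv[v,u])
def cc(mask,n,z,roi):
    m=np.zeros((480,640),np.uint8);x0,y0,x1,y1=roi;m[y0:y1,x0:x1]=mask[y0:y1,x0:x1]*255
    m=cv2.morphologyEx(m,cv2.MORPH_OPEN,np.ones((3,3)))
    c=max(cv2.findContours(m,0,2)[0],key=cv2.contourArea)
    P=np.array([ray(s,*p[0],z)[:2] for p in c],np.float32)
    (cx,cy),(a,b),ang=cv2.minAreaRect(P);print(n,'rect',cx,cy,a,b,ang,'circ',cv2.minEnclosingCircle(P))
H,S,V=[hsv[...,i].astype(int) for i in range(3)]
am=(H>18)&(H<32)&(S>110)&(V>120)
cc(am,'p1',.01,(370,185,412,220));cc(am,'p2',.01,(420,193,460,228))
cc((S<70)&(V>80),'die',.014,(315,190,355,228))
cc((S<70)&(V>80),'plate',.02,(285,250,390,325))
cc((S<70)&(V>120),'topplate',.012,(160,250,260,315))
z=W[...,2]
cc((z>.027)&(z<.2),'lid by depth',.039,(425,245,515,345))
cc((z>.047)&(z<.2),'strip by depth',.057,(425,245,515,345))
cc((z>.025)&(z<.2),'shank depth',.048,(170,255,245,310))
E
python3 - <<'E'
import cv2
a=cv2.imread('pics/top1.png')[180:345,160:520]
cv2.imwrite('pics/c1.png',cv2.resize(a,None,fx=2.2,fy=2.2,interpolation=2))
E
```

```text
die [ 0.6757 -0.0101  0.0073] [ 19  31 182]
p1 [ 0.6868 -0.1283  0.0107] [ 22 115 193]
p2 [ 0.667  -0.2311  0.0103] [ 20 121 192]
plate [ 0.5031 -0.0107  0.0199] [ 20  30 171]
plateTop [0.4997 0.2955 0.0127] [ 51   9 200]
shank [0.5259 0.251  0.0482] [ 9 22 83]
lid [ 0.5075 -0.2694  0.0387] [ 14 115 160]
strip [ 0.4232 -0.2901  0.0572] [ 11 147  92]
pinL [0.5033 0.0525 0.0863] [10 24 65]
pinR [ 0.4972 -0.0705  0.0826] [25 29 53]
pink [0.8142 0.002  0.0113] [175  88 189]
p1 rect 0.6920392513275146 -0.13252520561218262 0.05753089860081673 0.04420085996389389 22.088178634643555 circ ((0.6898972988128662, -0.12763264775276184), 0.029182536527514458)
p2 rect 0.6682868599891663 -0.23053142428398132 0.05749741941690445 0.05466211587190628 89.6209716796875 circ ((0.668451726436615, -0.23056752979755402), 0.029455678537487984)
die rect 0.6741462349891663 -0.008878372609615326 0.06201423704624176 0.06143064424395561 89.60717010498047 circ ((0.6743616461753845, -0.009060964919626713), 0.03199979290366173)
plate rect 0.5037211775779724 -0.010263413190841675 0.16986560821533203 0.1092585101723671 87.27196502685547 circ ((0.5034521818161011, -0.010462009347975254), 0.09962044656276703)
topplate rect 0.5174721479415894 0.256719172000885 0.1618802845478058 0.08052568882703781 80.43885040283203 circ ((0.5175565481185913, 0.2567938566207886), 0.08878637850284576)
lid by depth rect 0.48849186301231384 -0.27739185094833374 0.14653249084949493 0.09732087701559067 10.53214168548584 circ ((0.48937076330184937, -0.2783023715019226), 0.08636532723903656)
strip by depth rect 0.42339569330215454 -0.28957492113113403 0.010549288243055344 0.06455062329769135 10.480416297912598 circ ((0.4221957325935364, -0.2897968888282776), 0.03249494731426239)
shank depth rect 0.5168790221214294 0.25469252467155457 0.03492266684770584 0.02974659390747547 80.51262664794922 circ ((0.5168968439102173, 0.25474265217781067), 0.02132933959364891)
```

View pics/c1.png

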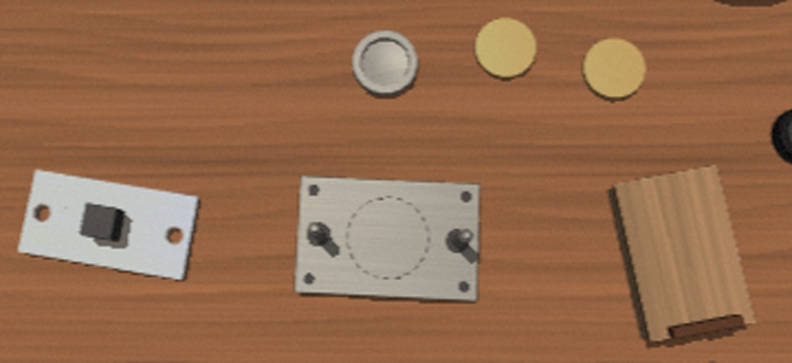

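Two pads are present and the die is already hollow side up. The crop confirms the strip on the lid's -x edge. Next I'll approach the lid strip.

```bash
cat >> h.py <<'E'
from scipy.spatial.transform import Rotation as Ro
def go(x,y,z,yaw):
    """shift (cm, tool axes, made AFTER the turn) and turn (rotvec deg, tool axes) to reach the pose pointing down"""
    o=get_obs();R0=Ro.from_euler('xyz',o['orientation'],degrees=True);R1=Ro.from_euler('xyz',[180,0,yaw],degrees=True)
    print('pos',np.round(o['position'],4),'rpy',np.round(o['orientation'],2),'t',round(o['time'],1),'gap',round(o['finger_gap'],3),'Fg',round(o['grasp_force'],1))
    print('turn',np.round((R0.inv()*R1).as_rotvec(degrees=True),2),'shift cm',np.round(R1.inv().apply(np.array([x,y,z])-o['position'])*100,2))
E
python3 -c "
from h import *
go(.4234,-.2896,.22,100.5)"
```

```text
pos [ 0.2282 -0.5816  0.2558] rpy [-1.7994e+02 -1.0000e-02  2.1420e+01] t 0.1 gap 0.998 Fg 0.0
turn [-4.000e-02 -5.000e-02 -7.908e+01] shift cm [25.16 24.52  3.58]
```

```bash
python3 -m handwheel '[{"rz":-7.9},{"rz":-7.9},{"rz":-7.9},{"rz":-7.9},{"rz":-7.9},{"rz":-7.9},{"rz":-7.9},{"rz":-7.9},{"rz":-7.9},{"rz":-7.98}]'
python3 -m handwheel '[{"x":2.52,"y":2.45},{"x":2.52,"y":2.45},{"x":2.52,"y":2.45},{"x":2.52,"y":2.45},{"x":2.52,"y":2.45},{"x":2.52,"y":2.45},{"x":2.52,"y":2.45},{"x":2.52,"y":2.45},{"x":2.52,"y":2.45},{"x":2.5,"y":2.47,"z":3.5},{},{}]'
python3 - <<'E'
from h import *
go(.4234,-.2896,.22,100.5)
s=shot('wrist','w1.png');W=world(s);z=W[...,2]
print(-s['R'].T@s['t'],s['R'][2])
for lo,hi,n in((.047,.08,'strip'),(.03,.08,'lid')):
    m=((z>lo)&(z<hi)).astype(np.uint8)*255;m=cv2.morphologyEx(m,cv2.MORPH_OPEN,np.ones((3,3)))
    c=max(cv2.findContours(m,0,2)[0],key=cv2.contourArea)
    P=np.array([ray(s,*p[0],.057 if n=='strip' else .039)[:2] for p in c],np.float32)
    print(n,cv2.minAreaRect(P),np.nanmedian(z[m>0]))
E
```

```text
pos [ 0.2282 -0.5816  0.2558] rpy [-1.7994e+02 -1.0000e-02  2.1420e+01] t 0.1 gap 0.998 Fg 0.0
turn [-4.000e-02 -5.000e-02 -7.908e+01] shift cm [25.16 24.52  3.58]
[ 0.30094395 -0.55303153  0.3735095 ] [-0.27830237 -0.10856417 -0.95433831]
strip ((0.4368140697479248, -0.7408008575439453), (0.08106783032417297, 0.08459647744894028), 22.81536293029785) 0.050360415868532314
lid ((0.44256335496902466, -0.747153103351593), (0.08662135899066925, 0.09920000284910202), 22.90022850036621) 0.04979754517997322validation failed for argument at $[0]...
validation failed for argument at $[0]...
```

View pics/w1.png

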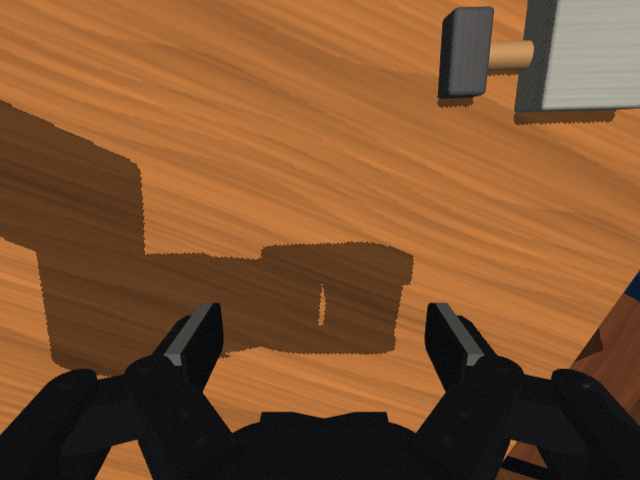

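The rows were refused, probably because each one needs every key. The wrist picture shows only bare bench, the fingers, and a hammer at (470,50).

```bash
python3 -m handwheel '[{"x":0,"y":0,"z":0,"rx":0,"ry":0,"rz":-7.9,"grip":-1},{"x":0,"y":0,"z":0,"rx":0,"ry":0,"rz":-7.9,"grip":-1},{"x":0,"y":0,"z":0,"rx":0,"ry":0,"rz":-7.9,"grip":-1},{"x":0,"y":0,"z":0,"rx":0,"ry":0,"rz":-7.9,"grip":-1},{"x":0,"y":0,"z":0,"rx":0,"ry":0,"rz":-7.9,"grip":-1},{"x":0,"y":0,"z":0,"rx":0,"ry":0,"rz":-7.9,"grip":-1},{"x":0,"y":0,"z":0,"rx":0,"ry":0,"rz":-7.9,"grip":-1},{"x":0,"y":0,"z":0,"rx":0,"ry":0,"rz":-7.9,"grip":-1},{"x":0,"y":0,"z":0,"rx":0,"ry":0,"rz":-7.9,"grip":-1},{"x":0,"y":0,"z":0,"rx":0,"ry":0,"rz":-7.98,"grip":-1}]'
python3 -m handwheel '[{"x":3.1,"y":3,"z":0,"rx":0,"ry":0,"rz":0,"grip":-1},{"x":3.1,"y":3,"z":0,"rx":0,"ry":0,"rz":0,"grip":-1},{"x":3.1,"y":3,"z":0,"rx":0,"ry":0,"rz":0,"grip":-1},{"x":3.1,"y":3,"z":0,"rx":0,"ry":0,"rz":0,"grip":-1},{"x":3.1,"y":3,"z":0,"rx":0,"ry":0,"rz":0,"grip":-1},{"x":3.1,"y":3,"z":0,"rx":0,"ry":0,"rz":0,"grip":-1},{"x":3.1,"y":3,"z":0,"rx":0,"ry":0,"rz":0,"grip":-1},{"x":3.4,"y":3.5,"z":3.5,"rx":0,"ry":0,"rz":0,"grip":-1},{"x":0,"y":0,"z":0,"rx":0,"ry":0,"rz":0,"grip":-1},{"x":0,"y":0,"z":0,"rx":0,"ry":0,"rz":0,"grip":-1}]'
cat > m.py <<'E'
from h import *
def rects(s,lo,hi,zt,roi=None,amin=150):
    z=world(s)[...,2];m=((z>lo)&(z<hi)).astype(np.uint8)*255;m[330:]=0
    m=cv2.morphologyEx(m,cv2.MORPH_OPEN,np.ones((3,3)))
    for c in cv2.findContours(m,0,2)[0]:
        if cv2.contourArea(c)<amin: continue
        P=np.array([ray(s,*p[0],zt)[:2] for p in c],np.float32)
        r=cv2.minAreaRect(P);print(np.round(c.reshape(-1,2).mean(0)),'c',np.round(r[0],4),'wh',np.round(r[1],4),'ang',round(r[2],2),'circ',np.round(cv2.minEnclosingCircle(P)[0],4))
E
python3 - <<'E'
from m import *
go(.4234,-.2896,.22,100.5)
s=shot('wrist','w2.png');rects(s,.047,.08,.057);print();rects(s,.03,.045,.039)
E
```

```text
time: 1.15
position: [0.2282, -0.5817, 0.2561]
orientation: [-180.0, -0.0, 100.8]
contact_force: [-0.4, 1.0, -0.3]
finger_gap: 1.002
grasp_force: 0.0
time: 2.15
position: [0.419, -0.2965, 0.2269]
orientation: [-180.0, -0.0, 100.6]
contact_force: [-0.6, -0.4, 0.3]
finger_gap: 0.999
grasp_force: 0.0
pos [ 0.419  -0.2965  0.2269] rpy [-1.7996e+02 -3.0000e-02  1.0062e+02] t 2.1 gap 0.999 Fg 0.0
turn [-0.04 -0.03  0.12] shift cm [0.6  0.56 0.69]
[329. 222.] c [ 0.4232 -0.2908] wh [0.0099 0.0637] ang 10.48 circ [ 0.423  -0.2908]

[411. 207.] c [ 0.489  -0.2792] wh [0.1456 0.0957] ang 10.43 circ [ 0.4891 -0.2795]
```

View pics/w2.png

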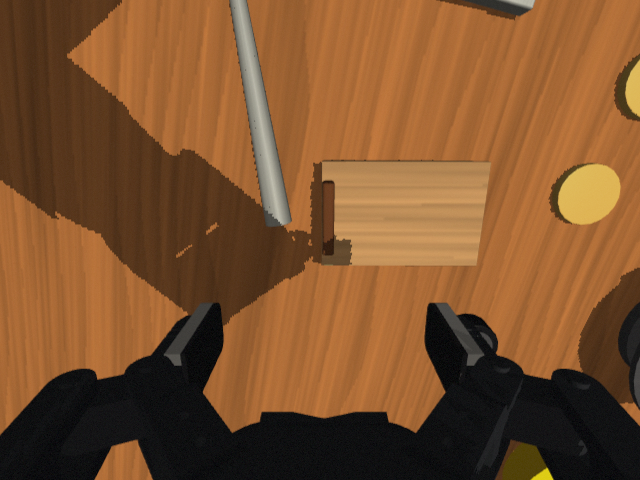

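Wrist view: the lid is at (405,213) with its strip at (328,220), and the mandrel butt at (278,222) is lower than the fingertips will go. The strip measures (0.4232, -0.2908), yaw 10.45, which matches the top camera.

```bash
python3 -m handwheel '[{"x":0.48,"y":0.52,"z":0,"rx":0,"ry":0,"rz":0.15,"grip":-1},{"x":0,"y":0,"z":3,"rx":0,"ry":0,"rz":0,"grip":-0.3},{"x":0,"y":0,"z":3,"rx":0,"ry":0,"rz":0,"grip":-0.3},{"x":0,"y":0,"z":3,"rx":0,"ry":0,"rz":0,"grip":-0.3},{"x":0,"y":0,"z":3,"rx":0,"ry":0,"rz":0,"grip":-0.3},{"x":0,"y":0,"z":1,"rx":0,"ry":0,"rz":0,"grip":-0.3},{"x":0,"y":0,"z":0,"rx":0,"ry":0,"rz":0,"grip":-0.3},{"x":0,"y":0,"z":0,"rx":0,"ry":0,"rz":0,"grip":-0.3}]'
python3 -c "
from h import *
go(.4232,-.2908,.067,100.45)"
```

```text
time: 3.0
position: [0.4232, -0.2921, 0.0982]
orientation: [180.0, 0.1, 100.3]
contact_force: [0.1, 0.0, 0.3]
finger_gap: 0.649
grasp_force: 0.0
pos [ 0.4232 -0.2921  0.0982] rpy [1.7995e+02 7.0000e-02 1.0031e+02] t 3.0 gap 0.649 Fg 0.0
turn [ 0.05  0.07 -0.14] shift cm [0.13 0.02 3.12]
```

```bash
python3 -m handwheel '[{"x":0.13,"y":0,"z":1,"rx":0,"ry":0,"rz":-0.1,"grip":-0.3},{"x":0,"y":0,"z":1,"rx":0,"ry":0,"rz":0,"grip":-0.3},{"x":0,"y":0,"z":1.1,"rx":0,"ry":0,"rz":0,"grip":-0.3},{"x":0,"y":0,"z":0,"rx":0,"ry":0,"rz":0,"grip":-0.3},{"x":0,"y":0,"z":0,"rx":0,"ry":0,"rz":0,"grip":0.4},{"x":0,"y":0,"z":0,"rx":0,"ry":0,"rz":0,"grip":0.6},{"x":0,"y":0,"z":0,"rx":0,"ry":0,"rz":0,"grip":1},{"x":0,"y":0,"z":0,"rx":0,"ry":0,"rz":0,"grip":1},{"x":0,"y":0,"z":0,"rx":0,"ry":0,"rz":0,"grip":1},{"x":0,"y":0,"z":0,"rx":0,"ry":0,"rz":0,"grip":1},{"x":0,"y":0,"z":0,"rx":0,"ry":0,"rz":0,"grip":1}]' 70
python3 -m handwheel '[{"x":0,"y":0,"z":-1,"rx":0,"ry":0,"rz":0,"grip":1},{"x":0,"y":0,"z":-1,"rx":0,"ry":0,"rz":0,"grip":1},{"x":0,"y":0,"z":-1,"rx":0,"ry":0,"rz":0,"grip":1},{"x":0,"y":0,"z":-1.5,"rx":0,"ry":0,"rz":0,"grip":1},{"x":0,"y":0,"z":-1.5,"rx":0,"ry":0,"rz":0,"grip":1},{"x":0,"y":0,"z":0,"rx":0,"ry":0,"rz":0,"grip":1},{"x":0,"y":0,"z":0,"rx":0,"ry":0,"rz":0,"grip":1}]' 
python3 - <<'E'
from m import *
go(.394,-.512,.13,100.45)
s=shot('wrist','w3.png')
W=world(s);z=W[...,2]
for u,v in((340,220),(380,220),(420,220),(460,220),(420,180),(420,250)): print(np.round(np.nanmedian(W[v-3:v+4,u-3:u+4].reshape(-1,3),0),4))
E
```

```text
time: 4.1
position: [0.4228, -0.2902, 0.0666]
orientation: [180.0, 0.0, 100.4]
contact_force: [-1.4, 1.4, 6.5]
finger_gap: 0.098
grasp_force: 69.2
time: 4.8
position: [0.4227, -0.2901, 0.1265]
orientation: [180.0, 0.0, 100.4]
contact_force: [0.0, 0.1, -1.3]
finger_gap: 0.096
grasp_force: 68.4
pos [ 0.4227 -0.2901  0.1265] rpy [1.7997e+02 5.0000e-02 1.0045e+02] t 4.8 gap 0.096 Fg 68.4
turn [ 0.03  0.05 -0.  ] shift cm [-21.3   -6.85  -0.35]
[ 0.424  -0.2488  0.0989]
[ 0.4407 -0.2457  0.0989]
[ 0.4576 -0.2427  0.0988]
[ 0.4746 -0.2397  0.0987]
[ 0.4807 -0.2341  0.0028]
[ 0.4613 -0.2557  0.0988]
```

View pics/w3.png

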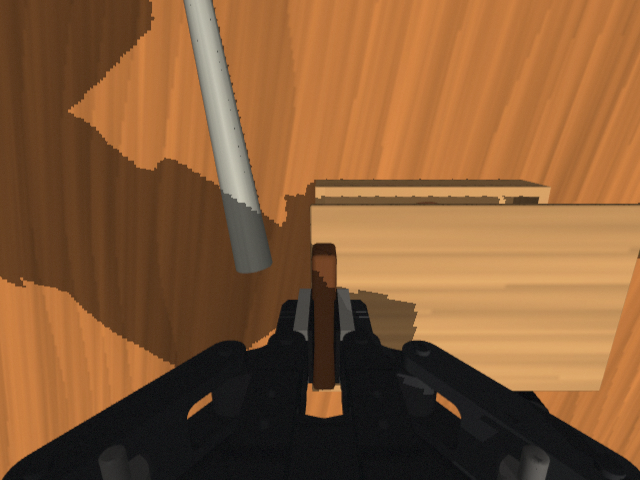

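The lid is held level at z 0.099, with the mandrel untouched. Next I'll carry it to free bench at -y.

```bash
python3 - <<'E'
from h import *
go(.394,-.492,.13,100.45)
s=load('top');print(ray(s,637,325,.03),ray(s,526,241,.027),ray(s,488,350,.02))
E
python3 -m handwheel '[{"x":-2,"y":-0.7,"z":0,"rx":0,"ry":0,"rz":0,"grip":1},{"x":-2,"y":-0.7,"z":0,"rx":0,"ry":0,"rz":0,"grip":1},{"x":-2,"y":-0.7,"z":0,"rx":0,"ry":0,"rz":0,"grip":1},{"x":-2,"y":-0.7,"z":0,"rx":0,"ry":0,"rz":0,"grip":1},{"x":-2,"y":-0.7,"z":0,"rx":0,"ry":0,"rz":0,"grip":1},{"x":-2,"y":-0.7,"z":0,"rx":0,"ry":0,"rz":0,"grip":1},{"x":-2,"y":-0.7,"z":0,"rx":0,"ry":0,"rz":0,"grip":1},{"x":-2,"y":-0.7,"z":0,"rx":0,"ry":0,"rz":0,"grip":1},{"x":-2,"y":-0.7,"z":0,"rx":0,"ry":0,"rz":0,"grip":1},{"x":-1.3,"y":-0.2,"z":0,"rx":0,"ry":0,"rz":0,"grip":1},{"x":0,"y":0,"z":0,"rx":0,"ry":0,"rz":0,"grip":1},{"x":0,"y":0,"z":0,"rx":0,"ry":0,"rz":0,"grip":1}]'
python3 - <<'E'
from m import *
go(.394,-.492,.039,100.45)
s=shot('wrist')
W=world(s)
for u,v in((380,220),(460,220),(540,240),(460,300)): print(np.round(np.nanmedian(W[v-3:v+4,u-3:u+4].reshape(-1,3),0),4))
E
```

```text
pos [ 0.4226 -0.29    0.126 ] rpy [-180.     -0.    100.45] t 4.8 gap 0.092 Fg 68.4
turn [-0. -0. -0.] shift cm [-19.35  -6.47  -0.4 ]
[ 0.42849611 -0.60603368  0.03      ] [ 0.59868712 -0.40234365  0.027     ] [ 0.37871895 -0.31399237  0.02      ]
time: 6.05
position: [0.3937, -0.4911, 0.1257]
orientation: [-180.0, -0.1, 100.4]
contact_force: [-1.0, -0.0, -1.2]
finger_gap: 0.097
grasp_force: 73.7
pos [ 0.3937 -0.4911  0.1257] rpy [-1.7998e+02 -6.0000e-02  1.0044e+02] t 6.0 gap 0.097 Fg 73.7
turn [-0.02 -0.06 -0.01] shift cm [-0.09  0.01  8.67]
[ 0.4116 -0.4467  0.0983]
[ 0.4455 -0.4406  0.0981]
[ 0.4827 -0.443   0.0979]
[ 0.4566 -0.4772  0.098 ]
```

```bash
python3 -m handwheel '[{"x":0,"y":0,"z":2,"rx":0,"ry":0,"rz":0,"grip":1},{"x":0,"y":0,"z":2,"rx":0,"ry":0,"rz":0,"grip":1},{"x":0,"y":0,"z":2,"rx":0,"ry":0,"rz":0,"grip":1},{"x":0,"y":0,"z":1,"rx":0,"ry":0,"rz":0,"grip":1},{"x":0,"y":0,"z":0.7,"rx":0,"ry":0,"rz":0,"grip":1},{"x":0,"y":0,"z":0.5,"rx":0,"ry":0,"rz":0,"grip":1},{"x":0,"y":0,"z":0.4,"rx":0,"ry":0,"rz":0,"grip":1},{"x":0,"y":0,"z":0,"rx":0,"ry":0,"rz":0,"grip":1},{"x":0,"y":0,"z":0,"rx":0,"ry":0,"rz":0,"grip":1}]'
python3 - <<'E'
from m import *
go(.394,-.492,.0385,100.45)
s=shot('wrist')
W=world(s)
for u,v in((380,220),(460,220),(540,240),(460,300)): print(np.round(np.nanmedian(W[v-3:v+4,u-3:u+4].reshape(-1,3),0),4))
E
```

```text
time: 7.0
position: [0.3939, -0.4919, 0.0406]
orientation: [180.0, 0.0, 100.4]
contact_force: [0.4, 0.1, -1.0]
finger_gap: 0.097
grasp_force: 73.7
pos [ 0.3939 -0.4919  0.0406] rpy [1.7999e+02 4.0000e-02 1.0045e+02] t 7.0 gap 0.097 Fg 73.7
turn [ 0.01  0.04 -0.  ] shift cm [-0.01  0.01  0.21]
[ 0.4119 -0.4475  0.013 ]
[ 0.4459 -0.4415  0.0129]
[ 0.483  -0.4438  0.0126]
[ 0.4571 -0.4781  0.0128]
```

```bash
python3 -m handwheel '[{"x":0,"y":0,"z":0.1,"rx":0,"ry":0,"rz":0,"grip":1},{"x":0,"y":0,"z":0.1,"rx":0,"ry":0,"rz":0,"grip":1},{"x":0,"y":0,"z":0.0,"rx":0,"ry":0,"rz":0,"grip":0.6},{"x":0,"y":0,"z":0,"rx":0,"ry":0,"rz":0,"grip":0.2},{"x":0,"y":0,"z":0,"rx":0,"ry":0,"rz":0,"grip":-0.2},{"x":0,"y":0,"z":0,"rx":0,"ry":0,"rz":0,"grip":-0.2},{"x":0,"y":0,"z":-1,"rx":0,"ry":0,"rz":0,"grip":-0.2},{"x":0,"y":0,"z":-2,"rx":0,"ry":0,"rz":0,"grip":-0.5},{"x":0,"y":0,"z":-4,"rx":0,"ry":0,"rz":0,"grip":-1},{"x":0,"y":0,"z":-4,"rx":0,"ry":0,"rz":0,"grip":-1},{"x":0,"y":0,"z":-4,"rx":0,"ry":0,"rz":0,"grip":-1},{"x":0,"y":0,"z":-4,"rx":0,"ry":0,"rz":0,"grip":-1}]'
python3 - <<'E'
from m import *
go(.6742,-.009,.22,-2.8)
s=shot('wrist');rects(s,.025,.04,.029);print();rects(s,.0075,.0145,.011)
E
```

```text
time: 8.25
position: [0.3936, -0.4914, 0.2307]
orientation: [180.0, 0.0, 100.4]
contact_force: [-0.0, -0.4, -1.1]
finger_gap: 0.999
grasp_force: 0.0
pos [ 0.3936 -0.4914  0.2307] rpy [1.7999e+02 4.0000e-02 1.0044e+02] t 8.2 gap 0.999 Fg 0.0
turn [4.0000e-02 2.0000e-02 1.0324e+02] shift cm [ 25.67 -49.56   1.07]
[622. 317.] c [ 0.7182 -0.5406] wh [0.0407 0.0136] ang 58.88 circ [ 0.717  -0.5399]
[325. 221.] c [ 0.3955 -0.4923] wh [0.0087 0.0628] ang 10.37 circ [ 0.3955 -0.4924]
[561. 165.] c [ 0.5994 -0.4074] wh [0.0522 0.0515] ang 38.38 circ [ 0.5991 -0.4069]
[512.  28.] c [ 0.4965 -0.3104] wh [0.1461 0.0309] ang 10.4 circ [ 0.4964 -0.3092]

[414. 212.] c [ 0.4617 -0.4811] wh [0.1455 0.0952] ang 10.36 circ [ 0.4615 -0.4809]
[484.  14.] c [ 0.4977 -0.2978] wh [0.0536 0.0175] ang 10.4 circ [ 0.4962 -0.2898]
```

The lid lies flat at (0.462, -0.481), strip up, and the tin hasn't moved. Next is the die. I'll close the fingers along the plate's x axis so they stay clear of the pins.

```bash
python3 -c "
from h import *
go(.6742,-.009,.2,87.2)"
python3 -m handwheel '[{"x":3.5,"y":2,"z":0,"rx":0,"ry":0,"rz":0,"grip":-1},{"x":3.5,"y":2,"z":0,"rx":0,"ry":0,"rz":0,"grip":-1},{"x":3.5,"y":2,"z":0,"rx":0,"ry":0,"rz":0,"grip":-1},{"x":3.5,"y":2,"z":0,"rx":0,"ry":0,"rz":0,"grip":-1},{"x":3.5,"y":2,"z":0,"rx":0,"ry":0,"rz":0,"grip":-1},{"x":3.5,"y":2,"z":0,"rx":0,"ry":0,"rz":0,"grip":-1},{"x":3.5,"y":2,"z":0,"rx":0,"ry":0,"rz":0,"grip":-1},{"x":3.5,"y":2,"z":0,"rx":0,"ry":0,"rz":0,"grip":-1},{"x":3.5,"y":2,"z":0,"rx":0,"ry":0,"rz":6.6,"grip":-1},{"x":3.5,"y":2,"z":0,"rx":0,"ry":0,"rz":6.6,"grip":-1},{"x":0,"y":0,"z":0,"rx":0,"ry":0,"rz":0,"grip":-1}]'
python3 -c "
from h import *
go(.6742,-.009,.2,87.2)"
```

```text
pos [ 0.3947 -0.493   0.2376] rpy [179.79   0.52 100.46] t 8.3 gap 1.004 Fg 0.0
turn [ 0.27  0.49 13.26] shift cm [49.71 25.55  3.76]
time: 9.4
position: [0.5324, -0.1095, 0.2287]
orientation: [179.9, -0.0, 87.2]
contact_force: [-0.5, -0.3, 0.3]
finger_gap: 1.0
grasp_force: 0.0
pos [ 0.5324 -0.1095  0.2287] rpy [ 1.7993e+02 -1.0000e-02  8.7190e+01] t 9.4 gap 1.0 Fg 0.0
turn [ 0.07 -0.01 -0.01] shift cm [10.73 13.67  2.87]
```

```bash
python3 -m handwheel '[{"x":2.2,"y":2.7,"z":0,"rx":0,"ry":0,"rz":0,"grip":-1},{"x":2.2,"y":2.7,"z":0,"rx":0,"ry":0,"rz":0,"grip":-1},{"x":2.2,"y":2.7,"z":0,"rx":0,"ry":0,"rz":0,"grip":-1},{"x":2.2,"y":2.8,"z":0,"rx":0,"ry":0,"rz":0,"grip":-1},{"x":2.0,"y":2.8,"z":2,"rx":0,"ry":0,"rz":0,"grip":-1},{"x":0,"y":0,"z":0.8,"rx":0,"ry":0,"rz":0,"grip":-1},{"x":0,"y":0,"z":0,"rx":0,"ry":0,"rz":0,"grip":-1},{"x":0,"y":0,"z":0,"rx":0,"ry":0,"rz":0,"grip":-1}]'
cat >> m.py <<'E'
def steel(s,zt,u0,v0,r=90,smax=70,vmin=80):
    "grey blob holding the pixel nearest (u0,v0)"
    hsv=cv2.cvtColor(s['pixels'],cv2.COLOR_RGB2HSV);m=((hsv[...,1]<smax)&(hsv[...,2]>vmin)).astype(np.uint8)*255
    k=np.zeros_like(m);cv2.circle(k,(int(u0),int(v0)),r,255,-1);m&=k
    c=max(cv2.findContours(cv2.morphologyEx(m,cv2.MORPH_OPEN,np.ones((3,3))),0,2)[0],key=cv2.contourArea)
    P=np.array([ray(s,*p[0],zt)[:2] for p in c],np.float32);q=cv2.fitEllipse(cv2.convexHull(P))
    print('ellipse',np.round(q[0],4),np.round(q[1],4),'circ',np.round(cv2.minEnclosingCircle(P)[0],4))
E
python3 - <<'E'
from m import *
go(.6742,-.009,.1,87.2)
s=shot('wrist','w4.png');steel(s,.014,325,225)
W=world(s);m=np.abs(W[...,2]-.014)<.003;m[330:]=0;m&=(np.hypot(W[...,0]-.674,W[...,1]+.009)<.045);q=W[m][:,:2];print(m.sum(),cv2.minEnclosingCircle(q.astype(np.float32)))
E
```

```text
time: 10.2
position: [0.6728, -0.0126, 0.2006]
orientation: [-180.0, 0.0, 87.2]
contact_force: [0.7, 0.3, 0.6]
finger_gap: 0.999
grasp_force: 0.0
pos [ 0.6728 -0.0126  0.2006] rpy [-1.7999e+02  1.0000e-02  8.7240e+01] t 10.2 gap 0.999 Fg 0.0
turn [-0.01  0.01  0.04] shift cm [ 0.37  0.12 10.06]
ellipse [ 0.6752 -0.0081] [0.0626 0.0639] circ [ 0.6757 -0.0084]
1835 ((0.6750394701957703, -0.009204601868987083), 0.03209708258509636)
```

View pics/w4.png

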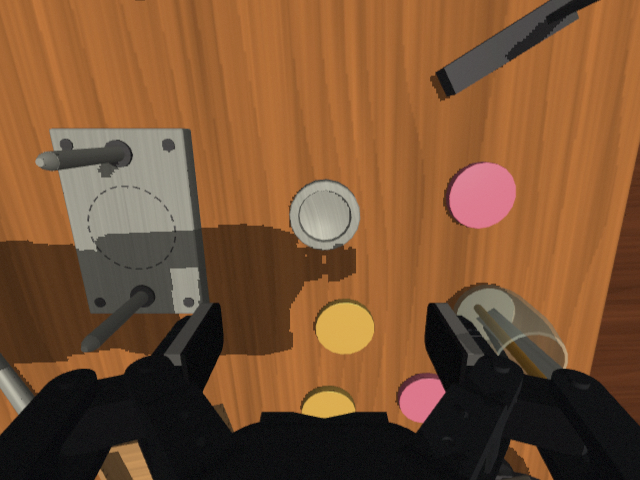

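Wrist view: the die is at (325,215), hollow side up, at (0.675, -0.0087). Amber pad at (345,327), pinks at (482,195) and (425,400).

```bash
python3 -m handwheel '[{"x":0.4,"y":0.22,"z":3,"rx":0,"ry":0,"rz":0,"grip":-1},{"x":0,"y":0,"z":4,"rx":0,"ry":0,"rz":0,"grip":-1},{"x":0,"y":0,"z":4,"rx":0,"ry":0,"rz":0,"grip":-1},{"x":0,"y":0,"z":3,"rx":0,"ry":0,"rz":0,"grip":-1},{"x":0,"y":0,"z":1.5,"rx":0,"ry":0,"rz":0,"grip":-1},{"x":0,"y":0,"z":0,"rx":0,"ry":0,"rz":0,"grip":-1},{"x":0,"y":0,"z":0,"rx":0,"ry":0,"rz":0,"grip":-1}]'
python3 -c "
from h import *
go(.675,-.0087,.0215,87.2)"
```

```text
time: 10.95
position: [0.6764, -0.0083, 0.0468]
orientation: [179.9, 0.0, 87.2]
contact_force: [-0.2, 0.1, 0.4]
finger_gap: 0.997
grasp_force: 0.0
pos [ 0.6764 -0.0083  0.0468] rpy [1.7989e+02 1.0000e-02 8.7230e+01] t 10.9 gap 0.997 Fg 0.0
turn [0.11 0.01 0.03] shift cm [-0.05 -0.13  2.53]
```

```bash
python3 -m handwheel '[{"x":-0.05,"y":-0.1,"z":1,"rx":0,"ry":0,"rz":0,"grip":-1},{"x":0,"y":0,"z":1,"rx":0,"ry":0,"rz":0,"grip":-1},{"x":0,"y":0,"z":0.5,"rx":0,"ry":0,"rz":0,"grip":-1},{"x":0,"y":0,"z":0,"rx":0,"ry":0,"rz":0,"grip":-0.6},{"x":0,"y":0,"z":0,"rx":0,"ry":0,"rz":0,"grip":-0.5},{"x":0,"y":0,"z":0,"rx":0,"ry":0,"rz":0,"grip":1},{"x":0,"y":0,"z":0,"rx":0,"ry":0,"rz":0,"grip":1},{"x":0,"y":0,"z":0,"rx":0,"ry":0,"rz":0,"grip":1},{"x":0,"y":0,"z":0,"rx":0,"ry":0,"rz":0,"grip":1}]' 80
python3 -m handwheel '[{"x":0,"y":0,"z":-0.5,"rx":0,"ry":0,"rz":0,"grip":1},{"x":0,"y":0,"z":-1.5,"rx":0,"ry":0,"rz":0,"grip":1},{"x":0,"y":0,"z":-3,"rx":0,"ry":0,"rz":0,"grip":1},{"x":0,"y":0,"z":-3,"rx":0,"ry":0,"rz":0,"grip":1},{"x":0,"y":0,"z":-3,"rx":0,"ry":0,"rz":0,"grip":1},{"x":0,"y":0,"z":-3,"rx":0,"ry":0,"rz":0,"grip":1},{"x":0,"y":0,"z":-3,"rx":0,"ry":0,"rz":0,"grip":1},{"x":0,"y":0,"z":0,"rx":0,"ry":0,"rz":0,"grip":1},{"x":0,"y":0,"z":0,"rx":0,"ry":0,"rz":0,"grip":1}]'
python3 - <<'E'
from m import *
go(.5036,-.0103,.2,87.2)
s=shot('wrist','w5.png')
E
```

```text
time: 11.85
position: [0.6747, -0.0083, 0.021]
orientation: [180.0, 0.0, 87.3]
contact_force: [-2.4, 0.0, 5.6]
finger_gap: 0.711
grasp_force: 86.7
time: 12.75
position: [0.6745, -0.0083, 0.1908]
orientation: [179.9, 0.0, 87.2]
contact_force: [-0.7, -0.4, -2.9]
finger_gap: 0.715
grasp_force: 87.7
pos [ 0.6745 -0.0083  0.1908] rpy [1.7994e+02 1.0000e-02 8.7250e+01] t 12.8 gap 0.715 Fg 87.7
turn [0.06 0.01 0.05] shift cm [ -1.04 -17.06  -0.92]
```

View pics/w5.png

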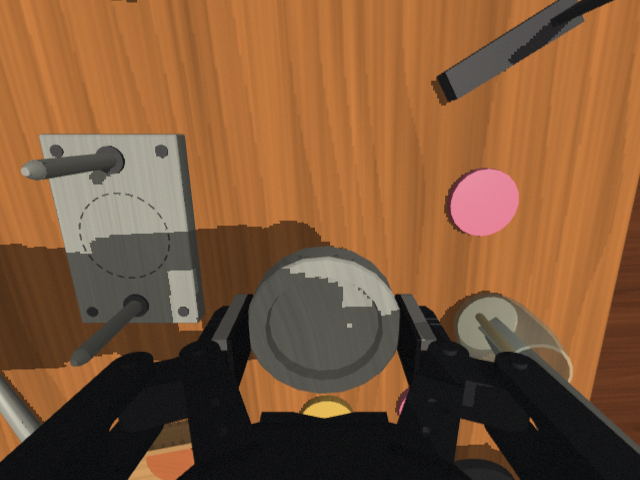

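The die is held at (325,320), level and hollow side up. Now I'll measure its in-hand offset and the plate.

```bash
python3 - <<'E'
from m import *
o=get_obs();s=load('wrist');W=world(s);p=o['position']
m=np.abs(W[...,2]-(p[2]-.007))<.004;m&=np.hypot(W[...,0]-p[0],W[...,1]-p[1])<.036
q=W[m];print(m.sum(),np.median(q[:,2]),np.array(cv2.minEnclosingCircle(q[:,:2].astype(np.float32))[0])-p[:2])
# plate outline and scribed circle
hsv=cv2.cvtColor(s['pixels'],cv2.COLOR_RGB2HSV)
z=W[...,2];m=((np.abs(z-.02)<.004)).astype(np.uint8)*255;m[:,215:]=0
c=max(cv2.findContours(cv2.morphologyEx(m,cv2.MORPH_OPEN,np.ones((5,5))),0,2)[0],key=cv2.contourArea)
P=np.array([ray(s,*t[0],.02)[:2] for t in c],np.float32);print('plate',cv2.minAreaRect(P))
for a in(load('top'),s):
    W=world(a);z=W[...,2]
    for sgn in(1,-1):
        e=np.array([.5036,-.0103])+sgn*.065*np.array([np.sin(np.radians(2.8)),np.cos(np.radians(2.8))])
        k=(z>.045)&(z<.115)&(np.hypot(W[...,0]-e[0],W[...,1]-e[1])<.02);print('pin',sgn,e,k.sum(),np.median(W[k][:,:2],0))
    v,u=np.mgrid[0:480,0:640]
    g=cv2.cvtColor(a['pixels'],cv2.COLOR_RGB2GRAY);d=cv2.morphologyEx(g,cv2.MORPH_BLACKHAT,np.ones((7,7)))
    r=np.hypot(W[...,0]-.5036,W[...,1]+.0103);k=(d>25)&(np.abs(r-.038)<.006);q=W[k][:,:2];A=np.c_[2*q,np.ones(len(q))];b=(q**2).sum(1);x=np.linalg.lstsq(A,b,rcond=None)[0];print('scribe',k.sum(),x[:2],np.sqrt(x[2]+x[0]**2+x[1]**2))
E
```

```text
11149 0.18354352446338948 [7.74768315e-05 2.29326141e-03]
plate ((0.5053380727767944, -0.010299205780029297), (0.16849637031555176, 0.11071634292602539), 87.16594696044922)
pin 1 [0.50677524 0.0546224 ] 41 [0.5055106  0.05392861]
pin -1 [ 0.50042476 -0.0752224 ] 50 [ 0.49969713 -0.07205263]
scribe 57 [ 0.50381857 -0.00998614] 0.03794851766796356
pin 1 [0.50677524 0.0546224 ] 1394 [0.51176034 0.05512151]
pin -1 [ 0.50042476 -0.0752224 ] 1119 [ 0.50472508 -0.07187575]
scribe 303 [ 0.50398941 -0.01002172] 0.03809433912560121
```

```bash
python3 - <<'E'
from m import *
o=get_obs();s=load('wrist');p=o['position'];W=world(s)
for v in(248,392): print(ray(s,325,v,p[2]-.007)-p)
for v in range(240,400,6): print(v,np.round(W[v,325]-p,4),end=';')
go(.504,-.010,.2,87.2)
E
```

```text
[ 0.00402677  0.03448987 -0.007     ]
[ 0.00083709 -0.03207201 -0.007     ]
240 [ 0.0025 -0.0196 -0.1895];246 [ 0.0022 -0.0256 -0.1899];252 [ 0.0039  0.0309 -0.0127];258 [ 0.0038  0.0307 -0.0063];264 [ 0.0037  0.0284 -0.006 ];270 [ 0.0036  0.0258 -0.0062];276 [ 0.0035  0.0238 -0.0051];282 [ 0.0033  0.0183 -0.0117];288 [ 0.0031  0.0155 -0.0119];294 [ 0.003   0.0127 -0.012 ];300 [ 0.0029  0.0099 -0.0122];306 [ 0.0027  0.0068 -0.0128];312 [ 0.0026  0.0045 -0.0119];318 [ 0.0024  0.0006 -0.0137];324 [ 0.0023 -0.0017 -0.0126];330 [nan nan nan];336 [ 0.0021 -0.007  -0.0118];342 [ 0.0019 -0.0101 -0.012 ];348 [ 0.0018 -0.0136 -0.0126];354 [ 0.0016 -0.0167 -0.0127];360 [ 0.0015 -0.0183 -0.0106];366 [ 0.0014 -0.0213 -0.0105];372 [ 0.0012 -0.024  -0.0099];378 [ 0.0012 -0.0243 -0.0064];384 [ 0.0011 -0.027  -0.006 ];390 [ 0.001  -0.029  -0.0047];396 [-0.0059 -0.1939 -0.1875];pos [ 0.6742 -0.0082  0.1896] rpy [-179.95    0.     87.25] t 12.8 gap 0.718 Fg 87.7
turn [-0.05  0.    0.05] shift cm [ -1.01 -16.99  -1.04]
```

```bash
python3 -m handwheel '[{"x":0,"y":-2,"z":0,"rx":0,"ry":0,"rz":0,"grip":1},{"x":-0.2,"y":-2,"z":0,"rx":0,"ry":0,"rz":0,"grip":1},{"x":-0.2,"y":-2,"z":0,"rx":0,"ry":0,"rz":0,"grip":1},{"x":-0.2,"y":-2,"z":0,"rx":0,"ry":0,"rz":0,"grip":1},{"x":-0.2,"y":-2,"z":0,"rx":0,"ry":0,"rz":0,"grip":1},{"x":-0.2,"y":-2,"z":0,"rx":0,"ry":0,"rz":0,"grip":1},{"x":0,"y":-2,"z":0,"rx":0,"ry":0,"rz":0,"grip":1},{"x":0,"y":-2,"z":0,"rx":0,"ry":0,"rz":0,"grip":1},{"x":0,"y":-1,"z":0,"rx":0,"ry":0,"rz":0,"grip":1},{"x":0,"y":0,"z":0,"rx":0,"ry":0,"rz":0,"grip":1},{"x":0,"y":0,"z":0,"rx":0,"ry":0,"rz":0,"grip":1}]'
python3 -c "
from h import *
go(.504,-.0105,.0425,87.2)"
```

```text
time: 13.9
position: [0.505, -0.0102, 0.1899]
orientation: [180.0, 0.0, 87.2]
contact_force: [-0.1, 0.4, -2.5]
finger_gap: 0.716
grasp_force: 87.7
pos [ 0.505  -0.0102  0.1899] rpy [1.7999e+02 1.0000e-02 8.7240e+01] t 13.9 gap 0.716 Fg 87.7
turn [0.01 0.01 0.04] shift cm [-0.03 -0.1  14.74]
```

```bash
python3 -m handwheel '[{"x":-0.03,"y":-0.1,"z":2,"rx":0,"ry":0,"rz":0,"grip":1},{"x":0,"y":0,"z":2.5,"rx":0,"ry":0,"rz":0,"grip":1},{"x":0,"y":0,"z":2.5,"rx":0,"ry":0,"rz":0,"grip":1},{"x":0,"y":0,"z":2.5,"rx":0,"ry":0,"rz":0,"grip":1},{"x":0,"y":0,"z":2,"rx":0,"ry":0,"rz":0,"grip":1},{"x":0,"y":0,"z":1.5,"rx":0,"ry":0,"rz":0,"grip":1},{"x":0,"y":0,"z":0.8,"rx":0,"ry":0,"rz":0,"grip":1},{"x":0,"y":0,"z":0.3,"rx":0,"ry":0,"rz":0,"grip":1},{"x":0,"y":0,"z":0,"rx":0,"ry":0,"rz":0,"grip":1},{"x":0,"y":0,"z":0,"rx":0,"ry":0,"rz":0,"grip":1}]'
python3 -c "
from h import *
go(.504,-.0105,.0412,87.2)"
```

```text
time: 14.9
position: [0.5038, -0.0104, 0.0497]
orientation: [179.9, 0.0, 87.2]
contact_force: [0.5, 0.4, -2.6]
finger_gap: 0.714
grasp_force: 87.8
pos [ 0.5038 -0.0104  0.0497] rpy [1.7994e+02 1.0000e-02 8.7250e+01] t 14.9 gap 0.714 Fg 87.8
turn [0.06 0.01 0.05] shift cm [-0.    0.02  0.85]
```

```bash
python3 -m handwheel '[{"x":0,"y":0,"z":0.4,"rx":0,"ry":0,"rz":0,"grip":1},{"x":0,"y":0,"z":0.3,"rx":0,"ry":0,"rz":0,"grip":1},{"x":0,"y":0,"z":0.15,"rx":0,"ry":0,"rz":0,"grip":1},{"x":0,"y":0,"z":0.05,"rx":0,"ry":0,"rz":0,"grip":1},{"x":0,"y":0,"z":0,"rx":0,"ry":0,"rz":0,"grip":1}]'
python3 -m handwheel '[{"x":0,"y":0,"z":0,"rx":0,"ry":0,"rz":0,"grip":-0.5},{"x":0,"y":0,"z":0,"rx":0,"ry":0,"rz":0,"grip":-0.7},{"x":0,"y":0,"z":0,"rx":0,"ry":0,"rz":0,"grip":-1},{"x":0,"y":0,"z":0,"rx":0,"ry":0,"rz":0,"grip":-1},{"x":0,"y":0,"z":-1,"rx":0,"ry":0,"rz":0,"grip":-1},{"x":0,"y":0,"z":-3,"rx":0,"ry":0,"rz":0,"grip":-1},{"x":0,"y":0,"z":-4,"rx":0,"ry":0,"rz":0,"grip":-1},{"x":0,"y":0,"z":-4,"rx":0,"ry":0,"rz":0,"grip":-1},{"x":0,"y":0,"z":-4,"rx":0,"ry":0,"rz":0,"grip":-1},{"x":0,"y":0,"z":0,"rx":0,"ry":0,"rz":0,"grip":-1},{"x":0,"y":0,"z":0,"rx":0,"ry":0,"rz":0,"grip":-1}]'
cat >> m.py <<'E'
def disc(s,z,xy,tol=.003,r=.045):
    W=world(s);m=(np.abs(W[...,2]-z)<tol)&(np.hypot(W[...,0]-xy[0],W[...,1]-xy[1])<r);m[330:]=0;m=m.astype(np.uint8)*255
    m=cv2.morphologyEx(m,cv2.MORPH_OPEN,np.ones((3,3)));c=max(cv2.findContours(m,0,2)[0],key=cv2.contourArea)
    P=np.array([ray(s,*t[0],z)[:2] for t in c],np.float32);q=cv2.fitEllipse(P);print('disc',np.round(q[0],4),np.round(q[1],4),'z',np.nanmedian(W[...,2][m>0]));return q[0]
E
python3 - <<'E'
from m import *
go(.489,-.279,.2,100.45)
s=shot('wrist');disc(s,.034,(.504,-.01))
E
```

```text
time: 15.4
position: [0.5034, -0.0104, 0.0409]
orientation: [180.0, 0.0, 87.2]
contact_force: [-1.7, -0.4, 11.8]
finger_gap: 0.718
grasp_force: 89.7
time: 16.5
position: [0.5033, -0.0103, 0.2012]
orientation: [179.9, 0.0, 87.3]
contact_force: [-0.6, -0.2, -0.3]
finger_gap: 1.004
grasp_force: 0.0
pos [ 0.5033 -0.0103  0.2012] rpy [1.7988e+02 2.0000e-02 8.7250e+01] t 16.5 gap 1.004 Fg 0.0
turn [  0.12   0.03 -13.2 ] shift cm [-26.16  -6.28   0.12]
disc [ 0.505 -0.011] [0.0626 0.0629] z 0.03413960720869612
```

The die is placed within about 1.5 mm. Next, the box.

```bash
python3 -m handwheel '[{"x":-3.3,"y":-0.8,"z":0,"rx":0,"ry":0,"rz":0,"grip":-1},{"x":-3.3,"y":-0.8,"z":0,"rx":0,"ry":0,"rz":0,"grip":-1},{"x":-3.3,"y":-0.1,"z":0,"rx":0,"ry":0,"rz":0,"grip":-1},{"x":-3.3,"y":-0.1,"z":0,"rx":0,"ry":0,"rz":0,"grip":-1},{"x":-3.3,"y":0,"z":0,"rx":0,"ry":0,"rz":0,"grip":-1},{"x":-3.3,"y":0,"z":0,"rx":0,"ry":0,"rz":0,"grip":-1},{"x":-3.3,"y":0,"z":0,"rx":0,"ry":0,"rz":-6.6,"grip":-1},{"x":-3.5,"y":0,"z":0,"rx":0,"ry":0,"rz":-6.6,"grip":-1},{"x":0,"y":0,"z":0,"rx":0,"ry":0,"rz":0,"grip":-1},{"x":0,"y":0,"z":0,"rx":0,"ry":0,"rz":0,"grip":-1}]'
python3 - <<'E'
from m import *
go(.489,-.279,.2,100.45)
s=shot('wrist','w6.png');disc(s,.011,(.489,-.279),.002,.042);rects(s,.03,.04,.034)
E
```

```text
time: 17.55
position: [0.476, -0.2752, 0.1985]
orientation: [-179.9, -0.1, 100.3]
contact_force: [0.2, -0.5, 0.3]
finger_gap: 1.003
grasp_force: 0.0
pos [ 0.476  -0.2752  0.1985] rpy [-1.7988e+02 -1.3000e-01  1.0030e+02] t 17.6 gap 1.003 Fg 0.0
turn [-0.12 -0.13 -0.15] shift cm [-0.61  1.21 -0.15]
disc [ 0.4943 -0.2764] [0.0583 0.0586] z 0.011241952440229354
[341. 233.] c [ 0.4892 -0.2793] wh [0.1423 0.0913] ang 10.27 circ [ 0.489  -0.2793]
```

View pics/w6.png

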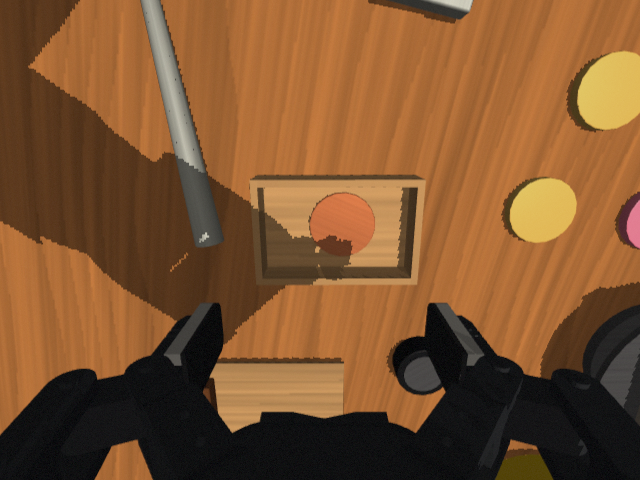

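The blank is at (342,225) in the box at (0.4943, -0.2764), top at z 0.011 as expected. I'll pre-close the fingers to clear the box walls.

```bash
python3 -m handwheel '[{"x":-0.45,"y":1.75,"z":2,"rx":0,"ry":0,"rz":0,"grip":-0.6},{"x":0,"y":0,"z":3,"rx":0,"ry":0,"rz":0,"grip":-0.6},{"x":0,"y":0,"z":3,"rx":0,"ry":0,"rz":0,"grip":-0.6},{"x":0,"y":0,"z":3,"rx":0,"ry":0,"rz":0,"grip":-0.6},{"x":0,"y":0,"z":2,"rx":0,"ry":0,"rz":0,"grip":-0.6},{"x":0,"y":0,"z":0,"rx":0,"ry":0,"rz":0,"grip":-0.6},{"x":0,"y":0,"z":0,"rx":0,"ry":0,"rz":0,"grip":-0.6}]' 60
python3 -c "
from h import *
go(.4943,-.2764,.032,100.3)"
```

```text
time: 18.3
position: [0.4948, -0.2756, 0.0703]
orientation: [-180.0, -0.0, 100.5]
contact_force: [-0.0, -0.7, 0.4]
finger_gap: 0.799
grasp_force: 0.0
pos [ 0.4948 -0.2756  0.0703] rpy [-1.7996e+02 -4.0000e-02  1.0047e+02] t 18.3 gap 0.799 Fg 0.0
turn [-0.04 -0.04  0.17] shift cm [-0.07 -0.06  3.83]
```

```bash
python3 -m handwheel '[{"x":-0.07,"y":-0.05,"z":1,"rx":0,"ry":0,"rz":0.1,"grip":-0.6},{"x":0,"y":0,"z":1.5,"rx":0,"ry":0,"rz":0,"grip":-0.5},{"x":0,"y":0,"z":1.3,"rx":0,"ry":0,"rz":0,"grip":-0.5},{"x":0,"y":0,"z":0,"rx":0,"ry":0,"rz":0,"grip":-0.5},{"x":0,"y":0,"z":0,"rx":0,"ry":0,"rz":0,"grip":-0.5}]'
for i in 1 2; do python3 -m handwheel '[{"x":0,"y":0,"z":0.1,"rx":0,"ry":0,"rz":0,"grip":-0.5},{"x":0,"y":0,"z":0.1,"rx":0,"ry":0,"rz":0,"grip":-0.5},{"x":0,"y":0,"z":0,"rx":0,"ry":0,"rz":0,"grip":-0.5}]' | egrep "pos|contact|gap"; done
```

```text
time: 18.8
position: [0.4944, -0.2773, 0.0323]
orientation: [-180.0, 0.0, 100.3]
contact_force: [-0.9, 0.4, 0.3]
finger_gap: 0.75
grasp_force: 0.0
position: [0.4944, -0.2773, 0.0304]
contact_force: [-0.5, -0.8, 0.1]
finger_gap: 0.747
position: [0.4943, -0.2772, 0.028]
contact_force: [-0.1, -0.5, -0.1]
finger_gap: 0.75
```

```bash
for i in 1 2 3; do python3 -m handwheel '[{"x":0,"y":0,"z":0.1,"rx":0,"ry":0,"rz":0,"grip":-0.5},{"x":0,"y":0,"z":0,"rx":0,"ry":0,"rz":0,"grip":-0.5}]' | egrep "pos|contact|gap"; done
```

```text
position: [0.4943, -0.2772, 0.027]
contact_force: [-0.3, -0.6, -0.6]
finger_gap: 0.751
position: [0.4943, -0.2772, 0.026]
contact_force: [-0.3, 0.1, 0.8]
finger_gap: 0.757
position: [0.4943, -0.2772, 0.0251]
contact_force: [0.2, 0.0, -0.2]
finger_gap: 0.751
```

```bash
python3 -m handwheel '[{"x":0,"y":0,"z":0,"rx":0,"ry":0,"rz":0,"grip":-0.42},{"x":0,"y":0,"z":0,"rx":0,"ry":0,"rz":0,"grip":-0.38},{"x":0,"y":0,"z":0,"rx":0,"ry":0,"rz":0,"grip":1},{"x":0,"y":0,"z":0,"rx":0,"ry":0,"rz":0,"grip":1},{"x":0,"y":0,"z":0,"rx":0,"ry":0,"rz":0,"grip":1}]' 60
python3 -m handwheel '[{"x":0,"y":0,"z":-0.5,"rx":0,"ry":0,"rz":0,"grip":1},{"x":0,"y":0,"z":-1,"rx":0,"ry":0,"rz":0,"grip":1},{"x":0,"y":0,"z":-1,"rx":0,"ry":0,"rz":0,"grip":1},{"x":0,"y":0,"z":0,"rx":0,"ry":0,"rz":0,"grip":1},{"x":0,"y":0,"z":0,"rx":0,"ry":0,"rz":0,"grip":1}]'
python3 - <<'E'
from m import *
p=get_obs()['position'];s=shot('wrist');W=world(s)
m=(np.hypot(W[...,0]-p[0],W[...,1]-p[1])<.026);q=W[m];print(m.sum(),np.round(np.percentile(q[:,2],[10,30,50,70,90]),4),p)
E
```

```text
time: 20.5
position: [0.4946, -0.2776, 0.0268]
orientation: [179.9, 0.1, 100.4]
contact_force: [-3.8, 0.4, 19.3]
finger_gap: 0.663
grasp_force: 62.6
time: 21.0
position: [0.4944, -0.2773, 0.0505]
orientation: [180.0, 0.0, 100.3]
contact_force: [0.6, 0.0, -1.6]
finger_gap: 0.662
grasp_force: 63.8
23343 [0.0343 0.035  0.1011 0.11   0.117 ] [ 0.49440161 -0.27726387  0.05046761]
```

```bash
cat >> m.py <<'E'
def held(off,r=.036):
    "plane and middle of a disc in the hand, upper face at TCP z + off"
    p=get_obs()['position'];s=shot('wrist');W=world(s)-p
    m=(np.hypot(W[...,0],W[...,1])<r)&(np.abs(W[...,2]-off)<.004);q=W[m]
    k=q[np.hypot(q[:,0],q[:,1])<.025];a=np.linalg.lstsq(np.c_[k[:,:2],np.ones(len(k))],k[:,2],rcond=None)[0]
    print('n',m.sum(),'slope deg',np.round(np.degrees(a[:2]),2),'z off',round(a[2],4),'x lim',np.round(np.percentile(q[:,0],[.5,99.5]),4),'y lim',np.round(np.percentile(q[:,1],[.5,99.5]),4))
E
python3 -m handwheel '[{"x":0,"y":0,"z":-3,"rx":0,"ry":0,"rz":0,"grip":1},{"x":0,"y":0,"z":-3,"rx":0,"ry":0,"rz":0,"grip":1},{"x":0,"y":0,"z":-3,"rx":0,"ry":0,"rz":0,"grip":1},{"x":0,"y":0,"z":-3,"rx":0,"ry":0,"rz":0,"grip":1},{"x":0,"y":0,"z":-2,"rx":0,"ry":0,"rz":0,"grip":1},{"x":0,"y":0,"z":0,"rx":0,"ry":0,"rz":0,"grip":1},{"x":0,"y":0,"z":0,"rx":0,"ry":0,"rz":0,"grip":1}]'
python3 - <<'E'
from m import *
held(-.0157);go(.5045,-.0105,.19,87.2)
s=load('wrist');cv2.imwrite('pics/w7.png',s['pixels'][:,:,::-1])
E
```

```text
time: 21.75
position: [0.4941, -0.277, 0.1894]
orientation: [-180.0, -0.0, 100.3]
contact_force: [-1.1, 0.5, -1.5]
finger_gap: 0.664
grasp_force: 64.3
n 13630 slope deg [-0.    0.06] z off -0.0157 x lim [-0.029  0.03 ] y lim [-0.0266  0.0305]
pos [ 0.4939 -0.2769  0.1889] rpy [-1.7993e+02 -7.0000e-02  1.0035e+02] t 21.8 gap 0.663 Fg 64.3
turn [-0.08 -0.06 13.15] shift cm [26.66 -0.24 -0.11]
```

View pics/w7.png

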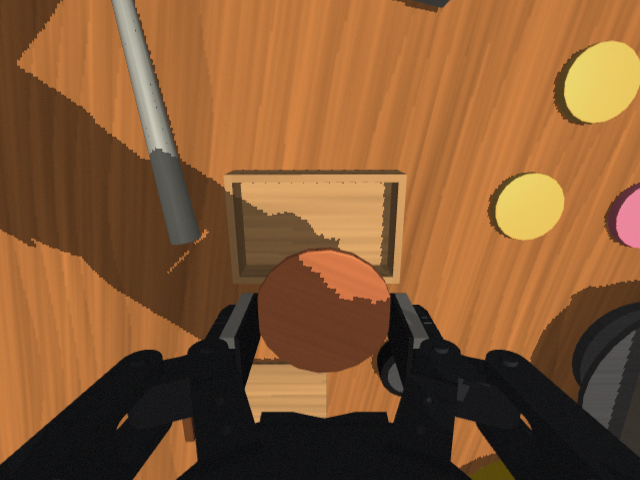

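The blank is held level at (325,310). Next I'll carry it over the die.

```bash
python3 -m handwheel '[{"x":2.6,"y":0.57,"z":0,"rx":0,"ry":0,"rz":0,"grip":1},{"x":2.6,"y":0.57,"z":0,"rx":0,"ry":0,"rz":0,"grip":1},{"x":2.6,"y":0.57,"z":0,"rx":0,"ry":0,"rz":0,"grip":1},{"x":2.6,"y":0.57,"z":0,"rx":0,"ry":0,"rz":0,"grip":1},{"x":2.6,"y":0.57,"z":0,"rx":0,"ry":0,"rz":0,"grip":1},{"x":2.6,"y":0.57,"z":0,"rx":0,"ry":0,"rz":0,"grip":1},{"x":2.6,"y":0.57,"z":0,"rx":0,"ry":0,"rz":0,"grip":1},{"x":2.6,"y":0.57,"z":0,"rx":0,"ry":0,"rz":0,"grip":1},{"x":2.6,"y":0.57,"z":0,"rx":0,"ry":0,"rz":6.5,"grip":1},{"x":2.6,"y":0,"z":0,"rx":0,"ry":0,"rz":6.6,"grip":1},{"x":0,"y":0,"z":0,"rx":0,"ry":0,"rz":0,"grip":1}]'
python3 -c "
from m import *
go(.504,-.0110,.056,87.2);held(-.0157)"
```

```text
time: 22.9
position: [0.5001, -0.0096, 0.1887]
orientation: [-179.8, -0.0, 87.2]
contact_force: [-1.0, -1.1, -1.8]
finger_gap: 0.662
grasp_force: 64.4
pos [ 0.5001 -0.0096  0.1887] rpy [-1.7983e+02 -3.0000e-02  8.7180e+01] t 22.9 gap 0.662 Fg 64.4
turn [-0.17 -0.03 -0.02] shift cm [-0.12  0.39 13.27]
n 13633 slope deg [-0.13  0.02] z off -0.0157 x lim [-0.0275  0.03  ] y lim [-0.0266  0.0307]
```

```bash
python3 -m handwheel '[{"x":-0.12,"y":0.39,"z":2,"rx":0,"ry":0,"rz":0,"grip":1},{"x":0,"y":0,"z":2.5,"rx":0,"ry":0,"rz":0,"grip":1},{"x":0,"y":0,"z":2.5,"rx":0,"ry":0,"rz":0,"grip":1},{"x":0,"y":0,"z":2.5,"rx":0,"ry":0,"rz":0,"grip":1},{"x":0,"y":0,"z":1.5,"rx":0,"ry":0,"rz":0,"grip":1},{"x":0,"y":0,"z":1,"rx":0,"ry":0,"rz":0,"grip":1},{"x":0,"y":0,"z":0.5,"rx":0,"ry":0,"rz":0,"grip":1},{"x":0,"y":0,"z":0,"rx":0,"ry":0,"rz":0,"grip":1},{"x":0,"y":0,"z":0,"rx":0,"ry":0,"rz":0,"grip":1}]'
python3 -c "
from m import *
go(.504,-.011,.0555,87.2);held(-.0157)"
```

```text
time: 23.85
position: [0.5051, -0.0134, 0.0656]
orientation: [180.0, 0.0, 87.3]
contact_force: [0.5, 0.1, -1.2]
finger_gap: 0.666
grasp_force: 64.4
pos [ 0.5051 -0.0134  0.0656] rpy [1.7996e+02 1.0000e-02 8.7260e+01] t 23.9 gap 0.666 Fg 64.4
turn [0.04 0.01 0.06] shift cm [ 0.24 -0.12  1.01]
n 13635 slope deg [0.06 0.  ] z off -0.0157 x lim [-0.0274  0.0301] y lim [-0.0265  0.0306]
```

```bash
python3 -m handwheel '[{"x":0.24,"y":-0.11,"z":0.4,"rx":0,"ry":0,"rz":0,"grip":1},{"x":0,"y":0,"z":0.4,"rx":0,"ry":0,"rz":0,"grip":1},{"x":0,"y":0,"z":0.22,"rx":0,"ry":0,"rz":0,"grip":1},{"x":0,"y":0,"z":0,"rx":0,"ry":0,"rz":0,"grip":1},{"x":0,"y":0,"z":0,"rx":0,"ry":0,"rz":0,"grip":1}]'
python3 -m handwheel '[{"x":0,"y":0,"z":0,"rx":0,"ry":0,"rz":0,"grip":-0.4},{"x":0,"y":0,"z":0,"rx":0,"ry":0,"rz":0,"grip":-0.6},{"x":0,"y":0,"z":0,"rx":0,"ry":0,"rz":0,"grip":-1},{"x":0,"y":0,"z":0,"rx":0,"ry":0,"rz":0,"grip":-1},{"x":0,"y":0,"z":-1,"rx":0,"ry":0,"rz":0,"grip":-1},{"x":0,"y":0,"z":-3,"rx":0,"ry":0,"rz":0,"grip":-1},{"x":0,"y":0,"z":-4,"rx":0,"ry":0,"rz":0,"grip":-1},{"x":0,"y":0,"z":-4,"rx":0,"ry":0,"rz":0,"grip":-1},{"x":0,"y":0,"z":-4,"rx":0,"ry":0,"rz":0,"grip":-1},{"x":0,"y":0,"z":0,"rx":0,"ry":0,"rz":0,"grip":-1},{"x":0,"y":0,"z":0,"rx":0,"ry":0,"rz":0,"grip":-1}]'
python3 - <<'E'
from m import *
s=shot('wrist','w8.png');disc(s,.039,(.504,-.01),.002);disc(s,.034,(.504,-.01),.002)
go(.688,-.129,.2,87.2)
s=shot('top');hsv=cv2.cvtColor(s['pixels'],cv2.COLOR_RGB2HSV);m=cv2.inRange(hsv,(18,100,120),(32,255,255));m=cv2.morphologyEx(m,cv2.MORPH_OPEN,np.ones((5,5)))
for c in cv2.findContours(m,0,2)[0]:
    if 300<cv2.contourArea(c)<1500: P=np.array([ray(s,*t[0],.01)[:2] for t in c],np.float32);print('amber',c.reshape(-1,2).mean(0),cv2.minEnclosingCircle(P))
E
```

```text
time: 24.4
position: [0.5038, -0.0107, 0.055]
orientation: [-180.0, 0.0, 87.3]
contact_force: [-0.8, 0.8, 1.3]
finger_gap: 0.664
grasp_force: 65.9
time: 25.5
position: [0.5038, -0.0108, 0.216]
orientation: [179.9, 0.0, 87.2]
contact_force: [-0.3, -0.4, -0.3]
finger_gap: 0.997
grasp_force: 0.0
disc [ 0.5056 -0.0092] [0.058  0.0582] z 0.03921667263899985Traceback (most recent call last):
  File "<stdin>", line 2, in <module>
  File "m.py", line 19, in disc
    P=np.array([ray(s,*t[0],z)[:2] for t in c],np.float32);q=cv2.fitEllipse(P);print('disc',np.round(q[0],4),np.round(q[1],4),'z',np.nanmedian(W[...,2][m>0]));return q[0]
                                                             ~~~~~~~~~~~~~~^^^
cv2.error: OpenCV(4.12.0) /io/opencv/modules/imgproc/src/shapedescr.cpp:361: error: (-201:Incorrect size of input array) There should be at least 5 points to fit the ellipse in function 'fitEllipseNoDirect'
```

```bash
python3 - <<'E'
from m import *
go(.688,-.129,.2,87.2)
s=shot('top');hsv=cv2.cvtColor(s['pixels'],cv2.COLOR_RGB2HSV);m=cv2.inRange(hsv,(18,100,120),(32,255,255));m=cv2.morphologyEx(m,cv2.MORPH_OPEN,np.ones((5,5)))
for c in cv2.findContours(m,0,2)[0]:
    if 200<cv2.contourArea(c)<1500: P=np.array([ray(s,*t[0],.01)[:2] for t in c],np.float32);print('amber',c.reshape(-1,2).mean(0),cv2.minEnclosingCircle(P))
E
python3 -m handwheel '[{"x":-1.5,"y":2.5,"z":0,"rx":0,"ry":0,"rz":0,"grip":-1},{"x":-1.5,"y":2.5,"z":0,"rx":0,"ry":0,"rz":0,"grip":-1},{"x":-1.5,"y":2.5,"z":0,"rx":0,"ry":0,"rz":0,"grip":-1},{"x":-1.5,"y":2.5,"z":0,"rx":0,"ry":0,"rz":0,"grip":-1},{"x":-1.5,"y":2.5,"z":0,"rx":0,"ry":0,"rz":0,"grip":-1},{"x":-1.5,"y":2.5,"z":0,"rx":0,"ry":0,"rz":0,"grip":-1},{"x":-1.7,"y":2.5,"z":1,"rx":0,"ry":0,"rz":0,"grip":-1},{"x":0,"y":0,"z":1,"rx":0,"ry":0,"rz":0,"grip":-1},{"x":0,"y":0,"z":0,"rx":0,"ry":0,"rz":0,"grip":-1}]'
python3 - <<'E'
from m import *
s=shot('wrist','w9.png');go(.688,-.129,.2,87.2);disc(s,.01,(.688,-.129),.002,.055)
E
```

```text
pos [ 0.5034 -0.0107  0.2149] rpy [1.800e+02 1.000e-02 8.724e+01] t 25.6 gap 0.999 Fg 0.0
turn [0.   0.01 0.04] shift cm [-10.91  19.01   1.49]
amber [439.34883721 210.02325581] ((0.6681571006774902, -0.2308826744556427), 0.029782118275761604)
amber [390.3  200.95] ((0.6892209649085999, -0.1266869753599167), 0.029720526188611984)
time: 26.5
position: [0.6725, -0.1261, 0.1913]
orientation: [-179.7, -0.1, 87.2]
contact_force: [-0.7, 1.5, -0.6]
finger_gap: 1.001
grasp_force: 0.0
pos [ 0.6726 -0.1257  0.1928] rpy [-1.7977e+02 -5.0000e-02  8.7240e+01] t 26.6 gap 0.998 Fg 0.0
turn [-0.23 -0.05  0.04] shift cm [-0.25  1.56 -0.72]
disc [ 0.6899 -0.1268] [0.0577 0.0585] z 0.010248934279644812
```

View pics/w9.png

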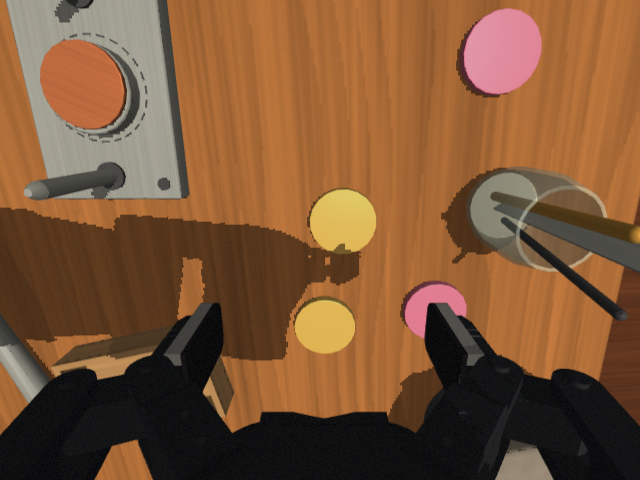

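Wrist view: amber pads at (343,220) and (325,326), pink look-alikes at (502,52) and (435,310). A cup with tools stands at (505,205). I'll check clearance to the cup.

```bash
python3 - <<'E'
from m import *
s=load('wrist');print(ray(s,468,205,0),ray(s,520,220,.09)); W=world(s)
m=(W[...,2]>.03)&(W[...,0]>.72);m[300:]=0;m[:,:440]=0;q=W[m];print(len(q),q.min(0),q.max(0))
go(.6895,-.127,.0275,87.2)
E
```

```text
[ 0.80324906 -0.11881627  0.        ] [ 0.80101728 -0.10998843  0.09      ]
12307 [ 0.79502166 -0.15320294  0.03003655] [ 0.8653457  -0.08396581  0.1647162 ]
pos [ 0.6726 -0.1257  0.1928] rpy [-1.7977e+02 -5.0000e-02  8.7240e+01] t 26.6 gap 0.998 Fg 0.0
turn [-0.23 -0.05  0.04] shift cm [-0.05  1.7  16.53]
```

```bash
python3 -m handwheel '[{"x":-0.05,"y":1.7,"z":2,"rx":0.2,"ry":0,"rz":0,"grip":-0.8},{"x":0,"y":0,"z":3,"rx":0,"ry":0,"rz":0,"grip":-0.8},{"x":0,"y":0,"z":3,"rx":0,"ry":0,"rz":0,"grip":-0.8},{"x":0,"y":0,"z":3,"rx":0,"ry":0,"rz":0,"grip":-0.8},{"x":0,"y":0,"z":3,"rx":0,"ry":0,"rz":0,"grip":-0.8},{"x":0,"y":0,"z":1,"rx":0,"ry":0,"rz":0,"grip":-0.7},{"x":0,"y":0,"z":0,"rx":0,"ry":0,"rz":0,"grip":-0.6},{"x":0,"y":0,"z":0,"rx":0,"ry":0,"rz":0,"grip":-0.6}]' 50
python3 -c "
from h import *
go(.6895,-.127,.0235,87.2)"
```

```text
time: 27.35
position: [0.6905, -0.1273, 0.0464]
orientation: [-179.9, 0.0, 87.3]
contact_force: [0.8, -0.9, 0.7]
finger_gap: 0.799
grasp_force: 0.0
pos [ 0.6905 -0.1273  0.0464] rpy [-1.7989e+02  2.0000e-02  8.7260e+01] t 27.4 gap 0.799 Fg 0.0
turn [-0.11  0.02  0.06] shift cm [ 0.02 -0.1   2.29]
```

```bash
python3 -m handwheel '[{"x":0,"y":-0.1,"z":1,"rx":0,"ry":0,"rz":0,"grip":-0.6},{"x":0,"y":0,"z":0.8,"rx":0,"ry":0,"rz":0,"grip":-0.6},{"x":0,"y":0,"z":0.45,"rx":0,"ry":0,"rz":0,"grip":-0.6},{"x":0,"y":0,"z":0,"rx":0,"ry":0,"rz":0,"grip":-0.5},{"x":0,"y":0,"z":0,"rx":0,"ry":0,"rz":0,"grip":-0.4},{"x":0,"y":0,"z":0,"rx":0,"ry":0,"rz":0,"grip":1},{"x":0,"y":0,"z":0,"rx":0,"ry":0,"rz":0,"grip":1},{"x":0,"y":0,"z":0,"rx":0,"ry":0,"rz":0,"grip":1},{"x":0,"y":0,"z":0,"rx":0,"ry":0,"rz":0,"grip":1}]' 50
python3 -m handwheel '[{"x":0,"y":0,"z":-0.5,"rx":0,"ry":0,"rz":0,"grip":1},{"x":0,"y":0,"z":-1.5,"rx":0,"ry":0,"rz":0,"grip":1},{"x":0,"y":0,"z":-3,"rx":0,"ry":0,"rz":0,"grip":1},{"x":0,"y":0,"z":-3,"rx":0,"ry":0,"rz":0,"grip":1},{"x":0,"y":0,"z":-3,"rx":0,"ry":0,"rz":0,"grip":1},{"x":0,"y":0,"z":-3,"rx":0,"ry":0,"rz":0,"grip":1},{"x":0,"y":0,"z":-3,"rx":0,"ry":0,"rz":0,"grip":1},{"x":0,"y":0,"z":0,"rx":0,"ry":0,"rz":0,"grip":1},{"x":0,"y":0,"z":0,"rx":0,"ry":0,"rz":0,"grip":1}]'
python3 -c "
from m import *
held(-.0135);go(.504,-.0107,.19,87.2)"
```

```text
time: 28.25
position: [0.6892, -0.1274, 0.0229]
orientation: [-179.8, 0.0, 87.2]
contact_force: [0.8, -0.4, 4.1]
finger_gap: 0.673
grasp_force: 53.5
time: 29.15
position: [0.6894, -0.1273, 0.1937]
orientation: [-179.9, 0.0, 87.3]
contact_force: [-0.8, 0.2, -1.6]
finger_gap: 0.674
grasp_force: 53.4
n 14316 slope deg [ 0.13 -0.07] z off -0.0127 x lim [-0.0293  0.0307] y lim [-0.0274  0.0298]
pos [ 0.6891 -0.1272  0.1925] rpy [-179.78   -0.     87.25] t 29.2 gap 0.674 Fg 53.4
turn [-0.22  0.    0.05] shift cm [ 10.74 -19.06   0.25]
```

```bash
python3 -m handwheel '[{"x":1.2,"y":-2.1,"z":0,"rx":0,"ry":0,"rz":0,"grip":1},{"x":1.2,"y":-2.1,"z":0,"rx":0,"ry":0,"rz":0,"grip":1},{"x":1.2,"y":-2.1,"z":0,"rx":0,"ry":0,"rz":0,"grip":1},{"x":1.2,"y":-2.1,"z":0,"rx":0,"ry":0,"rz":0,"grip":1},{"x":1.2,"y":-2.1,"z":0,"rx":0,"ry":0,"rz":0,"grip":1},{"x":1.2,"y":-2.1,"z":0,"rx":0,"ry":0,"rz":0,"grip":1},{"x":1.2,"y":-2.1,"z":0,"rx":0,"ry":0,"rz":0,"grip":1},{"x":1.2,"y":-2.1,"z":0,"rx":0,"ry":0,"rz":0,"grip":1},{"x":1.1,"y":-2.2,"z":0,"rx":0,"ry":0,"rz":0,"grip":1},{"x":0,"y":0,"z":0,"rx":0,"ry":0,"rz":0,"grip":1},{"x":0,"y":0,"z":0,"rx":0,"ry":0,"rz":0,"grip":1}]'
python3 -c "
from h import *
go(.504,-.0107,.0625,87.2)"
```

```text
time: 30.3
position: [0.5048, -0.0112, 0.1927]
orientation: [-179.8, 0.0, 87.3]
contact_force: [0.5, 0.2, -0.2]
finger_gap: 0.673
grasp_force: 53.4
pos [ 0.5048 -0.0112  0.1927] rpy [-179.76    0.     87.27] t 30.3 gap 0.673 Fg 53.4
turn [-0.24  0.    0.07] shift cm [ 0.05 -0.09 13.02]
```

```bash
python3 -m handwheel '[{"x":0.05,"y":-0.05,"z":2,"rx":0.2,"ry":0,"rz":0,"grip":1},{"x":0,"y":0,"z":2.5,"rx":0,"ry":0,"rz":0,"grip":1},{"x":0,"y":0,"z":2.5,"rx":0,"ry":0,"rz":0,"grip":1},{"x":0,"y":0,"z":2.5,"rx":0,"ry":0,"rz":0,"grip":1},{"x":0,"y":0,"z":1.5,"rx":0,"ry":0,"rz":0,"grip":1},{"x":0,"y":0,"z":1,"rx":0,"ry":0,"rz":0,"grip":1},{"x":0,"y":0,"z":0,"rx":0,"ry":0,"rz":0,"grip":1},{"x":0,"y":0,"z":0,"rx":0,"ry":0,"rz":0,"grip":1}]'
python3 -c "
from m import *
go(.504,-.0107,.0622,87.2);held(-.0127)"
```

```text
time: 31.1
position: [0.5041, -0.011, 0.0733]
orientation: [-179.6, 0.0, 87.2]
contact_force: [1.2, -0.2, -0.1]
finger_gap: 0.669
grasp_force: 53.4
pos [ 0.5041 -0.011   0.0733] rpy [-1.7961e+02  1.0000e-02  8.7230e+01] t 31.1 gap 0.669 Fg 53.4
turn [-0.39  0.01  0.03] shift cm [ 0.03 -0.01  1.11]
n 14313 slope deg [-0.16 -0.05] z off -0.0126 x lim [-0.0297  0.0311] y lim [-0.0274  0.0298]
```

```bash
python3 -m handwheel '[{"x":0.03,"y":0,"z":0.4,"rx":-0.4,"ry":0,"rz":0,"grip":1},{"x":0,"y":0,"z":0.4,"rx":0,"ry":0,"rz":0,"grip":1},{"x":0,"y":0,"z":0.3,"rx":0,"ry":0,"rz":0,"grip":1},{"x":0,"y":0,"z":0,"rx":0,"ry":0,"rz":0,"grip":1},{"x":0,"y":0,"z":0,"rx":0,"ry":0,"rz":0,"grip":1}]'
python3 -m handwheel '[{"x":0,"y":0,"z":0,"rx":0,"ry":0,"rz":0,"grip":-0.4},{"x":0,"y":0,"z":0,"rx":0,"ry":0,"rz":0,"grip":-0.6},{"x":0,"y":0,"z":0,"rx":0,"ry":0,"rz":0,"grip":-1},{"x":0,"y":0,"z":0,"rx":0,"ry":0,"rz":0,"grip":-1},{"x":0,"y":0,"z":-1,"rx":0,"ry":0,"rz":0,"grip":-1},{"x":0,"y":0,"z":-3,"rx":0,"ry":0,"rz":0,"grip":-1},{"x":0,"y":0,"z":-4,"rx":0,"ry":0,"rz":0,"grip":-1},{"x":0,"y":0,"z":-4,"rx":0,"ry":0,"rz":0,"grip":-1},{"x":0,"y":0,"z":-3,"rx":0,"ry":0,"rz":0,"grip":-1},{"x":0,"y":0,"z":0,"rx":0,"ry":0,"rz":0,"grip":-1},{"x":0,"y":0,"z":0,"rx":0,"ry":0,"rz":0,"grip":-1}]'
python3 - <<'E'
from m import *
s=shot('wrist');disc(s,.049,(.504,-.01),.002);go(.668,-.2307,.2,87.2)
E
```

```text
time: 31.65
position: [0.5036, -0.0105, 0.0621]
orientation: [-180.0, 0.0, 87.2]
contact_force: [-0.6, 0.0, -0.2]
finger_gap: 0.673
grasp_force: 53.4
time: 32.75
position: [0.5035, -0.0104, 0.2129]
orientation: [179.9, 0.0, 87.3]
contact_force: [-0.5, -0.3, -0.6]
finger_gap: 1.003
grasp_force: 0.0
disc [ 0.5052 -0.0101] [0.058  0.0585] z 0.0492510003194984
pos [ 0.5032 -0.0104  0.212 ] rpy [-179.99    0.     87.25] t 32.8 gap 1.002 Fg 0.0
turn [-0.01  0.    0.05] shift cm [-21.2   17.53   1.2 ]
```

```bash
python3 -m handwheel '[{"x":-2.3,"y":2,"z":0,"rx":0,"ry":0,"rz":0,"grip":-1},{"x":-2.3,"y":2,"z":0,"rx":0,"ry":0,"rz":0,"grip":-1},{"x":-2.3,"y":2,"z":0,"rx":0,"ry":0,"rz":0,"grip":-1},{"x":-2.3,"y":2,"z":0,"rx":0,"ry":0,"rz":0,"grip":-1},{"x":-2.4,"y":1.9,"z":0,"rx":0,"ry":0,"rz":0,"grip":-1},{"x":-2.4,"y":1.9,"z":0,"rx":0,"ry":0,"rz":0,"grip":-1},{"x":-2.4,"y":1.9,"z":0,"rx":0,"ry":0,"rz":0,"grip":-1},{"x":-2.4,"y":1.9,"z":1,"rx":0,"ry":0,"rz":0,"grip":-1},{"x":-2.4,"y":1.9,"z":0.5,"rx":0,"ry":0,"rz":0,"grip":-0.8},{"x":0,"y":0,"z":0,"rx":0,"ry":0,"rz":0,"grip":-0.7},{"x":0,"y":0,"z":0,"rx":0,"ry":0,"rz":0,"grip":-0.6}]'
python3 - <<'E'
from m import *
s=shot('wrist');c=disc(s,.01,(.668,-.231),.002,.045);go(c[0]-.0005,c[1]+.0003,.0235,87.2)
t=load('top') 
for u,v in((432,163),):print('pink',ray(t,u,v,.01))
E
```

```text
time: 33.9
position: [0.6677, -0.2308, 0.1949]
orientation: [-179.8, -0.1, 87.2]
contact_force: [-0.5, 0.1, -1.1]
finger_gap: 0.802
grasp_force: 0.0
disc [ 0.6687 -0.2314] [0.0582 0.0585] z 0.010226624571180471
pos [ 0.6676 -0.2302  0.1956] rpy [-1.7986e+02 -6.0000e-02  8.7240e+01] t 34.0 gap 0.797 Fg 0.0
turn [-0.14 -0.06  0.04] shift cm [-0.09  0.05 17.21]
pink [ 0.77388809 -0.22116012  0.01      ]
```

```bash
python3 -m handwheel '[{"x":-0.09,"y":0.05,"z":2,"rx":0,"ry":0,"rz":0,"grip":-0.6},{"x":0,"y":0,"z":3,"rx":0,"ry":0,"rz":0,"grip":-0.6},{"x":0,"y":0,"z":3,"rx":0,"ry":0,"rz":0,"grip":-0.6},{"x":0,"y":0,"z":3,"rx":0,"ry":0,"rz":0,"grip":-0.6},{"x":0,"y":0,"z":3,"rx":0,"ry":0,"rz":0,"grip":-0.6},{"x":0,"y":0,"z":1,"rx":0,"ry":0,"rz":0,"grip":-0.6},{"x":0,"y":0,"z":0,"rx":0,"ry":0,"rz":0,"grip":-0.6},{"x":0,"y":0,"z":0,"rx":0,"ry":0,"rz":0,"grip":-0.6}]' 50
python3 -c "
from h import *
go(.6682,-.2311,.0235,87.2)"
```

```text
time: 34.75
position: [0.6692, -0.2315, 0.0485]
orientation: [179.9, 0.0, 87.3]
contact_force: [0.2, 0.7, 0.6]
finger_gap: 0.8
grasp_force: 0.0
pos [ 0.6692 -0.2315  0.0485] rpy [1.7992e+02 4.0000e-02 8.7270e+01] t 34.8 gap 0.8 Fg 0.0
turn [0.08 0.04 0.07] shift cm [ 0.03 -0.1   2.5 ]
```

```bash
python3 -m handwheel '[{"x":0.03,"y":-0.08,"z":1,"rx":0,"ry":0,"rz":0,"grip":-0.6},{"x":0,"y":0,"z":1,"rx":0,"ry":0,"rz":0,"grip":-0.6},{"x":0,"y":0,"z":0.5,"rx":0,"ry":0,"rz":0,"grip":-0.6},{"x":0,"y":0,"z":0,"rx":0,"ry":0,"rz":0,"grip":-0.5},{"x":0,"y":0,"z":0,"rx":0,"ry":0,"rz":0,"grip":-0.4},{"x":0,"y":0,"z":0,"rx":0,"ry":0,"rz":0,"grip":1},{"x":0,"y":0,"z":0,"rx":0,"ry":0,"rz":0,"grip":1},{"x":0,"y":0,"z":0,"rx":0,"ry":0,"rz":0,"grip":1},{"x":0,"y":0,"z":0,"rx":0,"ry":0,"rz":0,"grip":1}]' 50
python3 -m handwheel '[{"x":0,"y":0,"z":-0.5,"rx":0,"ry":0,"rz":0,"grip":1},{"x":0,"y":0,"z":-1.5,"rx":0,"ry":0,"rz":0,"grip":1},{"x":0,"y":0,"z":-3,"rx":0,"ry":0,"rz":0,"grip":1},{"x":0,"y":0,"z":-3,"rx":0,"ry":0,"rz":0,"grip":1},{"x":0,"y":0,"z":-3,"rx":0,"ry":0,"rz":0,"grip":1},{"x":0,"y":0,"z":-3,"rx":0,"ry":0,"rz":0,"grip":1},{"x":0,"y":0,"z":-3,"rx":0,"ry":0,"rz":0,"grip":1},{"x":0,"y":0,"z":0,"rx":0,"ry":0,"rz":0,"grip":1},{"x":0,"y":0,"z":0,"rx":0,"ry":0,"rz":0,"grip":1}]'
python3 -c "
from m import *
held(-.0132);go(.504,-.0107,.19,87.2)"
```

```text
time: 35.65
position: [0.6681, -0.2313, 0.0224]
orientation: [180.0, 0.0, 87.2]
contact_force: [-0.3, 0.3, 2.3]
finger_gap: 0.668
grasp_force: 53.4
time: 36.55
position: [0.6679, -0.2312, 0.1935]
orientation: [179.9, 0.0, 87.3]
contact_force: [-0.1, 0.9, -0.5]
finger_gap: 0.675
grasp_force: 53.4
n 14369 slope deg [ 0.16 -0.09] z off -0.0122 x lim [-0.0298  0.0308] y lim [-0.0281  0.0292]
pos [ 0.6676 -0.2311  0.1922] rpy [-179.99    0.     87.25] t 36.6 gap 0.676 Fg 53.4
turn [-0.01  0.    0.05] shift cm [ 21.21 -17.41   0.22]
```

```bash
python3 -m handwheel '[{"x":2.1,"y":-1.75,"z":0,"rx":0,"ry":0,"rz":0,"grip":1},{"x":2.1,"y":-1.75,"z":0,"rx":0,"ry":0,"rz":0,"grip":1},{"x":2.1,"y":-1.75,"z":0,"rx":0,"ry":0,"rz":0,"grip":1},{"x":2.1,"y":-1.75,"z":0,"rx":0,"ry":0,"rz":0,"grip":1},{"x":2.1,"y":-1.75,"z":0,"rx":0,"ry":0,"rz":0,"grip":1},{"x":2.1,"y":-1.75,"z":0,"rx":0,"ry":0,"rz":0,"grip":1},{"x":2.1,"y":-1.75,"z":0,"rx":0,"ry":0,"rz":0,"grip":1},{"x":2.1,"y":-1.75,"z":0,"rx":0,"ry":0,"rz":0,"grip":1},{"x":2.2,"y":-1.7,"z":0,"rx":0,"ry":0,"rz":0,"grip":1},{"x":2.2,"y":-1.7,"z":0,"rx":0,"ry":0,"rz":0,"grip":1},{"x":0,"y":0,"z":0,"rx":0,"ry":0,"rz":0,"grip":1},{"x":0,"y":0,"z":0,"rx":0,"ry":0,"rz":0,"grip":1}]'
python3 -c "
from m import *
go(.504,-.0107,.0717,87.2);held(-.0122)"
```

```text
time: 37.8
position: [0.5042, -0.0109, 0.1917]
orientation: [-180.0, 0.0, 87.3]
contact_force: [0.3, 0.0, -0.2]
finger_gap: 0.678
grasp_force: 53.4
pos [ 0.5042 -0.0109  0.1917] rpy [-1.7996e+02  1.0000e-02  8.7310e+01] t 37.8 gap 0.678 Fg 53.4
turn [-0.04  0.01  0.11] shift cm [ 0.02 -0.02 12.  ]
n 14332 slope deg [ 0.01 -0.01] z off -0.0122 x lim [-0.0299  0.0312] y lim [-0.0281  0.0291]
```

```bash
python3 -m handwheel '[{"x":0,"y":0,"z":2,"rx":0,"ry":0,"rz":0,"grip":1},{"x":0,"y":0,"z":2.5,"rx":0,"ry":0,"rz":0,"grip":1},{"x":0,"y":0,"z":2.5,"rx":0,"ry":0,"rz":0,"grip":1},{"x":0,"y":0,"z":2,"rx":0,"ry":0,"rz":0,"grip":1},{"x":0,"y":0,"z":1,"rx":0,"ry":0,"rz":0,"grip":1},{"x":0,"y":0,"z":1,"rx":0,"ry":0,"rz":0,"grip":1},{"x":0,"y":0,"z":0,"rx":0,"ry":0,"rz":0,"grip":1},{"x":0,"y":0,"z":0,"rx":0,"ry":0,"rz":0,"grip":1}]'
python3 -c "
from m import *
go(.504,-.0107,.0717,87.2);held(-.0122)"
```

```text
time: 38.65
position: [0.5046, -0.0113, 0.0825]
orientation: [180.0, 0.0, 87.2]
contact_force: [0.6, -0.9, -0.7]
finger_gap: 0.67
grasp_force: 53.4
pos [ 0.5046 -0.0113  0.0825] rpy [1.7997e+02 1.0000e-02 8.7240e+01] t 38.6 gap 0.67 Fg 53.4
turn [0.03 0.01 0.04] shift cm [ 0.06 -0.07  1.08]
n 14354 slope deg [ 0.08 -0.03] z off -0.0122 x lim [-0.0301  0.0311] y lim [-0.0281  0.0291]
```

```bash
python3 -m handwheel '[{"x":0.06,"y":-0.04,"z":0.4,"rx":0,"ry":0,"rz":0,"grip":1},{"x":0,"y":0,"z":0.4,"rx":0,"ry":0,"rz":0,"grip":1},{"x":0,"y":0,"z":0.28,"rx":0,"ry":0,"rz":0,"grip":1},{"x":0,"y":0,"z":0,"rx":0,"ry":0,"rz":0,"grip":1},{"x":0,"y":0,"z":0,"rx":0,"ry":0,"rz":0,"grip":1}]'
python3 -m handwheel '[{"x":0,"y":0,"z":0,"rx":0,"ry":0,"rz":0,"grip":-0.4},{"x":0,"y":0,"z":0,"rx":0,"ry":0,"rz":0,"grip":-0.6},{"x":0,"y":0,"z":0,"rx":0,"ry":0,"rz":0,"grip":-1},{"x":0,"y":0,"z":0,"rx":0,"ry":0,"rz":0,"grip":-1},{"x":0,"y":0,"z":-1,"rx":0,"ry":0,"rz":0,"grip":-1},{"x":0,"y":0,"z":-3,"rx":0,"ry":0,"rz":0,"grip":-1},{"x":0,"y":0,"z":-4,"rx":0,"ry":0,"rz":0,"grip":-1},{"x":0,"y":0,"z":-4,"rx":0,"ry":0,"rz":0,"grip":-1},{"x":0,"y":0,"z":-3,"rx":0,"ry":0,"rz":0,"grip":-1},{"x":0,"y":0,"z":0,"rx":0,"ry":0,"rz":0,"grip":-1},{"x":0,"y":0,"z":0,"rx":0,"ry":0,"rz":0,"grip":-1}]'
python3 - <<'E'
from m import *
s=shot('wrist');disc(s,.059,(.504,-.01),.002);go(.517,.256,.22,80.5)
s=shot('top','t2.png');W=world(s)
hsv=cv2.cvtColor(s['pixels'],cv2.COLOR_RGB2HSV);m=cv2.inRange(hsv,(0,0,120),(180,60,255));m[:240]=0;m[330:]=0;m[:,:130]=0;m[:,275:]=0
c=max(cv2.findContours(cv2.morphologyEx(m,cv2.MORPH_OPEN,np.ones((3,3))),0,2)[0],key=cv2.contourArea)
print('top plate',cv2.minAreaRect(np.array([ray(s,*t[0],.012)[:2] for t in c],np.float32)))
E
```

```text
time: 39.2
position: [0.5039, -0.0104, 0.0713]
orientation: [180.0, 0.0, 87.3]
contact_force: [-0.9, 1.2, 3.8]
finger_gap: 0.678
grasp_force: 53.8
time: 40.3
position: [0.5038, -0.0105, 0.2221]
orientation: [179.9, 0.0, 87.3]
contact_force: [-0.0, -0.1, -0.2]
finger_gap: 1.002
grasp_force: 0.0
disc [ 0.5053 -0.0107] [0.0579 0.0588] z 0.05923619437086063
pos [ 0.5035 -0.0105  0.2212] rpy [-179.99    0.     87.25] t 40.4 gap 1.0 Fg 0.0
turn [-0.01  0.01  6.75] shift cm [26.5  -3.07  0.12]
top plate ((0.5174379944801331, 0.25661522150039673), (0.16212043166160583, 0.08034227043390274), 80.3392105102539)
```

View pics/t2.png

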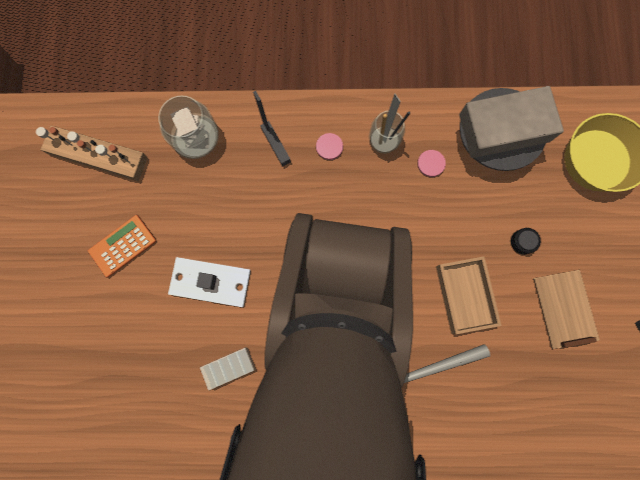

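The stack is centred: blank z 0.039, pads z 0.049 and 0.059. In the top view only the pinks at (329,146) and (432,163) are left beside it, and the top plate at (208,283) hasn't moved. Before fetching it I'll measure the pins from the wrist view by fitting circles to the depth points.

```bash
cat >> m.py <<'E'
from scipy.optimize import least_squares
def pins(s,c=(.504,-.0103),yaw=-2.8):
    W=world(s);z=W[...,2];out=[]
    for sg in(1,-1):
        e=np.array(c)+sg*.065*np.array([-np.sin(np.radians(yaw)),np.cos(np.radians(yaw))])
        k=(z>.04)&(z<.092)&(np.hypot(W[...,0]-e[0],W[...,1]-e[1])<.014);q=W[k][:,:2]
        if len(q)<20: print('pin',sg,'unseen',len(q));continue
        r=least_squares(lambda p:np.hypot(q[:,0]-p[0],q[:,1]-p[1])-.006,e,loss='soft_l1',f_scale=.0005)
        t=(z>.098)&(np.hypot(W[...,0]-e[0],W[...,1]-e[1])<.012);print('pin',sg,len(q),np.round(r.x,4),'rms',np.sqrt(np.mean((np.hypot(*(q-r.x).T)-.006)**2)).round(4),'nose',t.sum(),np.round(np.nanmean(W[t],0),4));out.append(r.x)
    if len(out)==2: d=out[0]-out[1];print('mid',np.round(np.mean(out,0),4),'dist',np.hypot(*d),'yaw',-np.degrees(np.arctan2(d[0],d[1])))
E
python3 - <<'E'
from m import *
pins(load('wrist'))
s=load('wrist');cv2.imwrite('pics/w10.png',s['pixels'][:,:,::-1])
s=shot('scene');pins(s)
E
```

```text
pin 1 unseen 17
pin -1 362 [ 0.5008 -0.0754] rms 0.0002 nose 155 [ 0.5009 -0.0732  0.1025]
pin 1 84 [0.5055 0.0519] rms 0.002 nose 35 [0.5064 0.0472 0.3614]
pin -1 93 [ 0.4997 -0.077 ] rms 0.0019 nose 440 [ 0.5005 -0.0767  0.4498]
mid [ 0.5026 -0.0125] dist 0.12903964197636256 yaw -2.5925100336422076
```

View pics/w10.png

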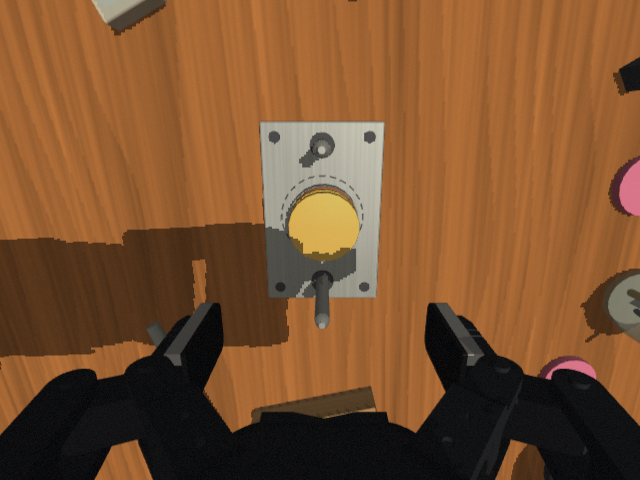

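Stack column centred between the pins, with noses at (322,149) and (322,320). The pin fit puts the plate middle at (0.504, -0.0105), yaw -2.8. Next is the top plate.

```bash
python3 - <<'E'
from m import *
s=load('wrist')
E
python3 -m handwheel '[{"x":3.1,"y":0,"z":0,"rx":0,"ry":0,"rz":0,"grip":-1},{"x":3.1,"y":0,"z":0,"rx":0,"ry":0,"rz":0,"grip":-1},{"x":3.1,"y":0,"z":0,"rx":0,"ry":0,"rz":0,"grip":-1},{"x":3.1,"y":0,"z":0,"rx":0,"ry":0,"rz":0,"grip":-1},{"x":3.1,"y":0,"z":0,"rx":0,"ry":0,"rz":0,"grip":-1},{"x":3.1,"y":0,"z":0,"rx":0,"ry":0,"rz":0,"grip":-1},{"x":3.1,"y":0,"z":0,"rx":0,"ry":0,"rz":0,"grip":-1},{"x":3.1,"y":0,"z":0,"rx":0,"ry":0,"rz":3.4,"grip":-1},{"x":2,"y":0,"z":0,"rx":0,"ry":0,"rz":3.4,"grip":-1},{"x":0,"y":0,"z":0,"rx":0,"ry":0,"rz":0,"grip":-1},{"x":0,"y":0,"z":0,"rx":0,"ry":0,"rz":0,"grip":-1}]'
python3 - <<'E'
from m import *
s=shot('wrist','w11.png');rects(s,.04,.06,.048);print();rects(s,.009,.015,.012)
go(.517,.2555,.2,80.4)
E
```

```text
time: 41.55
position: [0.5176, 0.257, 0.2202]
orientation: [-179.9, 0.1, 80.6]
contact_force: [-0.1, -0.0, 0.7]
finger_gap: 1.0
grasp_force: 0.0
[271. 217.] c [0.477  0.2656] wh [0.031  0.0301] ang 80.26 circ [0.4773 0.2651]

[612. 299.] c [0.7982 0.1199] wh [0.0599 0.0065] ang 28.04 circ [0.798  0.1202]
[254. 214.] c [0.4761 0.2646] wh [0.1593 0.0797] ang 80.32 circ [0.4765 0.2646]
[395.  22.] c [0.6061 0.3992] wh [0.045  0.0925] ang 80.49 circ [0.6098 0.421 ]
pos [0.5177 0.2565 0.2204] rpy [-1.7992e+02  6.0000e-02  8.0510e+01] t 41.6 gap 1.001 Fg 0.0
turn [-0.08  0.06  0.11] shift cm [-0.11 -0.05  2.04]
```

The top plate was knocked since the last view: it's now at (0.4763, 0.2650), yaw 80.3. I'll go there and re-check before closing.

```bash
python3 -m handwheel '[{"x":0.1,"y":-2.1,"z":0,"rx":0,"ry":0,"rz":0.2,"grip":-0.4},{"x":0.08,"y":-2.1,"z":2,"rx":0,"ry":0,"rz":0,"grip":-0.4},{"x":0,"y":0,"z":3,"rx":0,"ry":0,"rz":0,"grip":-0.4},{"x":0,"y":0,"z":0,"rx":0,"ry":0,"rz":0,"grip":-0.4},{"x":0,"y":0,"z":0,"rx":0,"ry":0,"rz":0,"grip":-0.4}]' 90
python3 - <<'E'
from m import *
s=shot('wrist','w11.png');rects(s,.04,.06,.048);print();rects(s,.009,.015,.012)
go(.477,.2653,.04,80.3)
E
```

```text
time: 42.1
position: [0.4773, 0.2653, 0.1716]
orientation: [-180.0, 0.0, 80.2]
contact_force: [0.9, 0.7, 1.2]
finger_gap: 0.701
grasp_force: 0.0
[320. 230.] c [0.4766 0.2661] wh [0.0305 0.0298] ang 80.15 circ [0.4768 0.2657]

[195. 287.] c [0.3596 0.2321] wh [0.0041 0.055 ] ang 23.09 circ [0.3594 0.232 ]
[320. 217.] c [0.4763 0.2643] wh [0.1594 0.0801] ang 80.24 circ [0.4764 0.2642]
[465.  23.] c [0.6053 0.392 ] wh [0.0319 0.0658] ang 80.16 circ [0.608  0.4074]
pos [0.4777 0.2655 0.1721] rpy [ 1.7996e+02 -1.0000e-02  8.0210e+01] t 42.1 gap 0.701 Fg 0.0
turn [ 0.04 -0.01 -0.09] shift cm [-0.03 -0.06 13.21]
```

View pics/w11.png

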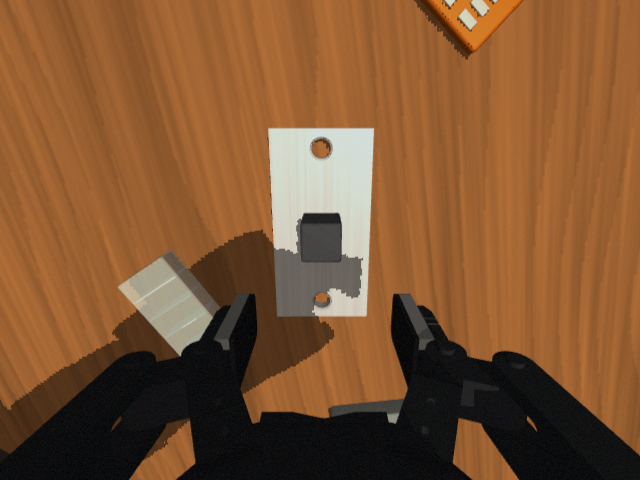

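Wrist view: shank at (321,237), holes at (321,148) and (322,299), plate under the gripper. The parts box at (170,290) is clear of the fingers.

```bash
python3 -m handwheel '[{"x":-0.06,"y":-0.06,"z":3,"rx":0,"ry":0,"rz":0,"grip":-0.4},{"x":0,"y":0,"z":3,"rx":0,"ry":0,"rz":0,"grip":-0.3},{"x":0,"y":0,"z":3,"rx":0,"ry":0,"rz":0,"grip":-0.3},{"x":0,"y":0,"z":2,"rx":0,"ry":0,"rz":0,"grip":-0.2},{"x":0,"y":0,"z":0,"rx":0,"ry":0,"rz":0,"grip":-0.2},{"x":0,"y":0,"z":0,"rx":0,"ry":0,"rz":0,"grip":-0.2}]' 100
python3 -c "
from h import *
go(.4765,.2648,.0405,80.25)"
```

```text
time: 42.75
position: [0.477, 0.2655, 0.0624]
orientation: [179.9, -0.0, 80.2]
contact_force: [-0.3, 0.1, 0.3]
finger_gap: 0.596
grasp_force: 0.0
pos [0.477  0.2655 0.0624] rpy [ 1.7994e+02 -3.0000e-02  8.0230e+01] t 42.8 gap 0.596 Fg 0.0
turn [ 0.06 -0.03 -0.02] shift cm [-0.07 -0.04  2.19]
```

```bash
python3 -m handwheel '[{"x":-0.07,"y":-0.04,"z":1,"rx":0,"ry":0,"rz":0,"grip":-0.2},{"x":0,"y":0,"z":0.7,"rx":0,"ry":0,"rz":0,"grip":-0.1},{"x":0,"y":0,"z":0.45,"rx":0,"ry":0,"rz":0,"grip":0},{"x":0,"y":0,"z":0,"rx":0,"ry":0,"rz":0,"grip":0.1},{"x":0,"y":0,"z":0,"rx":0,"ry":0,"rz":0,"grip":0.2},{"x":0,"y":0,"z":0,"rx":0,"ry":0,"rz":0,"grip":1},{"x":0,"y":0,"z":0,"rx":0,"ry":0,"rz":0,"grip":1},{"x":0,"y":0,"z":0,"rx":0,"ry":0,"rz":0,"grip":1},{"x":0,"y":0,"z":0,"rx":0,"ry":0,"rz":0,"grip":1}]' 110
python3 -m handwheel '[{"x":0,"y":0,"z":-0.5,"rx":0,"ry":0,"rz":0,"grip":1},{"x":0,"y":0,"z":-1.5,"rx":0,"ry":0,"rz":0,"grip":1},{"x":0,"y":0,"z":-2.5,"rx":0,"ry":0,"rz":0,"grip":1},{"x":0,"y":0,"z":-2.5,"rx":0,"ry":0,"rz":0,"grip":1},{"x":0,"y":0,"z":-2.5,"rx":0,"ry":0,"rz":0,"grip":1},{"x":0,"y":0,"z":-2.5,"rx":0,"ry":0,"rz":0,"grip":1},{"x":0,"y":0,"z":-2.5,"rx":0,"ry":0,"rz":0,"grip":1},{"x":0,"y":0,"z":-2.5,"rx":0,"ry":0,"rz":0,"grip":1},{"x":0,"y":0,"z":0,"rx":0,"ry":0,"rz":0,"grip":1},{"x":0,"y":0,"z":0,"rx":0,"ry":0,"rz":0,"grip":1}]'
cat >> m.py <<'E'
def plate(off,name='w'):
    o=get_obs();p=o['position'];s=shot('wrist',name+'.png');W=world(s);D=W-p
    m=(np.abs(D[...,2]-off)<.006)&(np.abs(D[...,0])<.1)&(np.abs(D[...,1])<.1)
    q=D[m];a=np.linalg.lstsq(np.c_[q[:,:2],np.ones(len(q))],q[:,2],rcond=None)[0]
    print('slope deg',np.round(np.degrees(a[:2]),2),'z off',round(a[2],4),m.sum())
    mm=m.astype(np.uint8)*255;c=max(cv2.findContours(mm,0,2)[0],key=cv2.contourArea)
    P=np.array([ray(s,*t[0],p[2]+a[2])[:2]-p[:2] for t in c],np.float32);r=cv2.minAreaRect(P);print('rect',np.round(r[0],4),np.round(r[1],4),round(r[2],2),'tool yaw',round(o['orientation'][2],2))
E
python3 - <<'E'
from m import *
plate(-.0285,'w12');go(.504,-.0105,.205,87.2)
E
```

```text
time: 43.65
position: [0.4757, 0.2648, 0.0402]
orientation: [180.0, -0.0, 80.2]
contact_force: [-1.8, -1.3, 5.8]
finger_gap: 0.335
grasp_force: 109.3
time: 44.65
position: [0.4754, 0.2647, 0.2094]
orientation: [-180.0, 0.0, 80.2]
contact_force: [0.2, -0.2, -5.2]
finger_gap: 0.338
grasp_force: 109.2
slope deg [ 0.04 -0.07] z off -0.028 33676
rect [0.0067 0.0309] [0.0961 0.08  ] 80.2 tool yaw 80.25
pos [0.4751 0.2646 0.2087] rpy [-1.7993e+02  5.0000e-02  8.0250e+01] t 44.7 gap 0.335 Fg 109.2
turn [-0.07  0.05 -6.95] shift cm [-27.34   4.23   0.37]
```

View pics/w12.png

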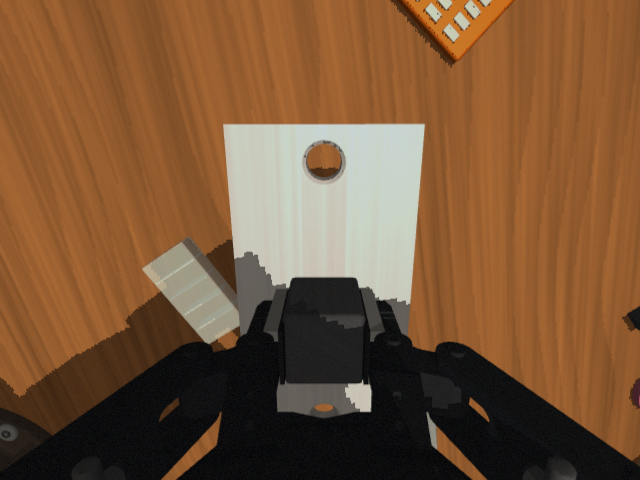

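The plate is held level, its far hole at (324,161). That was the 15th picture, one over the limit of 14, so I'll rely on numbers from here. Next I'll compute the in-hand offset from the hole and the far edge.

```bash
cat >> m.py <<'E'
def hole(off):
    o=get_obs();p=o['position'];s=shot('wrist');D=world(s)-p
    m=(np.abs(D[...,2]-off)<.003).astype(np.uint8)*255;y=np.radians(o['orientation'][2]);ax=np.array([np.cos(y),np.sin(y)]);bx=np.array([np.sin(y),-np.cos(y)])
    C,h=cv2.findContours(m,cv2.RETR_CCOMP,2)
    for c,k in zip(C,h[0]):
        if k[3]>=0 and 300<cv2.contourArea(c)<4000:
            e=cv2.fitEllipse(np.array([ray(s,*t[0],p[2]+off)[:2]-p[:2] for t in c],np.float32));d=np.array(e[0]);print('hole at tool x,y mm',np.round([d@ax*1e3,d@bx*1e3],1),'dia',np.round(e[1],4),'world',np.round(d+p[:2],4))
    C=max(C,key=cv2.contourArea);P=np.array([ray(s,*t[0],p[2]+off)[:2]-p[:2] for t in C]);u=P@ax;v=P@bx;w=(u>.03)&(u<.07)
    print('far edge x',np.round(np.percentile(u,[97,99.5]),4),'sides y',np.round([np.median(v[w&(v<0)]),np.median(v[w&(v>0)])],4))
E
python3 -c "
from m import *
hole(-.028)"
```

```text
hole at tool x,y mm [65.1  1.3] dia [0.0149 0.015 ] world [0.4875 0.3286]
far edge x [0.0792 0.0796] sides y [-0.0384  0.0412]
```

```bash
python3 -m handwheel '[{"x":-2.7,"y":0.9,"z":0,"rx":0,"ry":0,"rz":0,"grip":1},{"x":-2.7,"y":0.9,"z":0,"rx":0,"ry":0,"rz":0,"grip":1},{"x":-2.7,"y":0.9,"z":0,"rx":0,"ry":0,"rz":0,"grip":1},{"x":-2.7,"y":0.9,"z":0,"rx":0,"ry":0,"rz":0,"grip":1},{"x":-2.7,"y":0.8,"z":0,"rx":0,"ry":0,"rz":0,"grip":1},{"x":-2.7,"y":0.8,"z":0,"rx":0,"ry":0,"rz":0,"grip":1},{"x":-2.7,"y":0.8,"z":0,"rx":0,"ry":0,"rz":0,"grip":1},{"x":-2.7,"y":0.8,"z":0,"rx":0,"ry":0,"rz":0,"grip":1},{"x":-2.7,"y":0.8,"z":0,"rx":0,"ry":0,"rz":-3.5,"grip":1},{"x":-2.5,"y":0,"z":0,"rx":0,"ry":0,"rz":-3.5,"grip":1},{"x":0,"y":0,"z":0,"rx":0,"ry":0,"rz":0,"grip":1},{"x":0,"y":0,"z":0,"rx":0,"ry":0,"rz":0,"grip":1}]'
python3 -c "
from m import *
plate(-.028,'w13');hole(-.028);go(.504,-.0105,.16,87.2)"
```

```text
time: 45.95
position: [0.5063, -0.0127, 0.2088]
orientation: [-179.9, -0.0, 87.1]
contact_force: [0.1, 0.4, -4.2]
finger_gap: 0.334
grasp_force: 109.0
slope deg [-0.06 -0.03] z off -0.028 33723
rect [0.003  0.0314] [0.096 0.08 ] 87.09 tool yaw 87.13
hole at tool x,y mm [65.   1.4] dia [0.0149 0.015 ] world [0.511  0.0527]
far edge x [0.0791 0.0794] sides y [-0.0384  0.0412]
pos [ 0.5065 -0.0118  0.2092] rpy [-1.7993e+02 -1.0000e-02  8.7230e+01] t 46.0 gap 0.335 Fg 109.0
turn [-0.07 -0.01  0.03] shift cm [ 0.12 -0.26  4.92]
```

```bash
python3 -m handwheel '[{"x":0.13,"y":-0.33,"z":1,"rx":0,"ry":0,"rz":0,"grip":1},{"x":0,"y":0,"z":1.5,"rx":0,"ry":0,"rz":0,"grip":1},{"x":0,"y":0,"z":1.5,"rx":0,"ry":0,"rz":0,"grip":1},{"x":0,"y":0,"z":1,"rx":0,"ry":0,"rz":0,"grip":1},{"x":0,"y":0,"z":0,"rx":0,"ry":0,"rz":0,"grip":1},{"x":0,"y":0,"z":0,"rx":0,"ry":0,"rz":0,"grip":1}]'
python3 - <<'E'
from m import *
go(.5032,-.0103,.145,87.25);hole(-.028)
# is a pin nose seen through the far hole?
o=get_obs();p=o['position'];s=load('wrist');W=world(s)
e=np.array([.504,-.0103])+.065*np.array([.0488,.9988]);k=(np.hypot(W[...,0]-e[0],W[...,1]-e[1])<.012)&(W[...,2]<.107)&(W[...,2]>.03);print(k.sum(),W[k].mean(0) if k.sum() else '')
E
```

```text
time: 46.65
position: [0.5035, -0.0107, 0.1598]
orientation: [-180.0, 0.0, 87.3]
contact_force: [-0.2, 0.5, -3.1]
finger_gap: 0.333
grasp_force: 109.0
pos [ 0.5035 -0.0107  0.1598] rpy [-179.98    0.     87.27] t 46.6 gap 0.333 Fg 109.0
turn [-0.02  0.    0.02] shift cm [ 0.04 -0.03  1.48]
hole at tool x,y mm [65.   1.5] dia [0.0149 0.0151] world [0.5081 0.0541]
far edge x [0.0779 0.0794] sides y [-0.0383  0.0413]
448 [0.50722535 0.05490844 0.10206466]
```

The far pin nose shows through the hole, so the two can be compared directly in one camera.

```bash
python3 - <<'E'
from m import *
s=load('wrist');W=world(s)
k=(np.hypot(W[...,0]-.507,W[...,1]-.0547)<.012)&(W[...,2]<.109)&(W[...,2]>.03);q=W[k]
print(q.min(0),q.max(0),np.percentile(q[:,2],[5,50,95]))
for z in(.1,.102,.1035): t=q[q[:,2]>z];print(z,len(t),t.mean(0),t[:,:2].min(0),t[:,:2].max(0))
E
```

```text
[0.50121806 0.04873122 0.07346034] [0.51296931 0.06019269 0.10708889] [0.09758167 0.10252987 0.10576274]
0.1 351 [0.50710932 0.0548917  0.1032585 ] [0.50197461 0.04969591] [0.51191478 0.05984222]
0.102 247 [0.50710069 0.05478619 0.10416065] [0.50240941 0.05038354] [0.51133472 0.05937845]
0.1035 167 [0.5070866  0.05477781 0.10483024] [0.50306747 0.05097527] [0.51034212 0.05852895]
```

```bash
python3 -m handwheel '[{"x":0.06,"y":-0.1,"z":0.5,"rx":0,"ry":0,"rz":0,"grip":1},{"x":0,"y":0,"z":0.5,"rx":0,"ry":0,"rz":0,"grip":1},{"x":0,"y":0,"z":0.3,"rx":0,"ry":0,"rz":0,"grip":1},{"x":0,"y":0,"z":0.3,"rx":0,"ry":0,"rz":0,"grip":1},{"x":0,"y":0,"z":0,"rx":0,"ry":0,"rz":0,"grip":1}]'
for i in 1 2 3; do python3 -m handwheel '[{"x":0,"y":0,"z":0.2,"rx":0,"ry":0,"rz":0,"grip":1},{"x":0,"y":0,"z":0.2,"rx":0,"ry":0,"rz":0,"grip":1},{"x":0,"y":0,"z":0,"rx":0,"ry":0,"rz":0,"grip":1}]' | egrep "pos|ori|contact"; done
```

```text
time: 47.2
position: [0.5024, -0.0103, 0.1434]
orientation: [-180.0, 0.0, 87.2]
contact_force: [0.4, -0.2, -3.9]
finger_gap: 0.337
grasp_force: 109.0
position: [0.5024, -0.0103, 0.1396]
orientation: [-180.0, 0.0, 87.2]
contact_force: [-0.1, -0.5, -3.6]
position: [0.5024, -0.0103, 0.1356]
orientation: [-180.0, 0.0, 87.2]
contact_force: [0.1, 0.1, -3.8]
position: [0.5024, -0.0103, 0.1315]
orientation: [-180.0, 0.0, 87.2]
contact_force: [1.0, -0.0, -3.2]
```

It's on the pins without any side force. Continuing down.

```bash
for i in 1 2 3 4 5; do python3 -m handwheel '[{"x":0,"y":0,"z":0.2,"rx":0,"ry":0,"rz":0,"grip":1},{"x":0,"y":0,"z":0.2,"rx":0,"ry":0,"rz":0,"grip":1},{"x":0,"y":0,"z":0.2,"rx":0,"ry":0,"rz":0,"grip":1},{"x":0,"y":0,"z":0,"rx":0,"ry":0,"rz":0,"grip":1}]' | egrep "pos|contact"; done; python3 -c "
from m import *
hole(-.028)"
```

```text
position: [0.5024, -0.0103, 0.1255]
contact_force: [0.1, 0.2, -2.6]
position: [0.5024, -0.0103, 0.1195]
contact_force: [0.4, 0.3, -4.2]
position: [0.5024, -0.0103, 0.1135]
contact_force: [-0.2, 0.2, -3.6]
position: [0.5024, -0.0103, 0.1075]
contact_force: [0.6, 0.7, -4.1]
position: [0.5024, -0.0103, 0.1015]
contact_force: [-0.7, -0.0, -4.0]
hole at tool x,y mm [64.   1.5] dia [0.0153 0.0172] world [0.5069 0.0535]
far edge x [0.078  0.0795] sides y [-0.0383  0.0412]
```

```bash
for i in 1 2 3; do python3 -m handwheel '[{"x":0,"y":0,"z":0.1,"rx":0,"ry":0,"rz":0,"grip":1},{"x":0,"y":0,"z":0,"rx":0,"ry":0,"rz":0,"grip":1}]' | egrep "pos|contact"; done
```

```text
position: [0.5025, -0.0103, 0.1008]
contact_force: [0.2, -0.6, -2.9]
position: [0.5025, -0.0103, 0.0997]
contact_force: [0.2, 0.3, -3.4]
position: [0.5026, -0.0103, 0.0992]
contact_force: [-2.2, -0.1, 3.9]
```

It's seated on the stack (force reversed at TCP z 0.099). Releasing and retreating.

```bash
python3 -m handwheel '[{"x":0,"y":0,"z":0,"rx":0,"ry":0,"rz":0,"grip":0.3},{"x":0,"y":0,"z":0,"rx":0,"ry":0,"rz":0,"grip":0.2},{"x":0,"y":0,"z":0,"rx":0,"ry":0,"rz":0,"grip":0},{"x":0,"y":0,"z":0,"rx":0,"ry":0,"rz":0,"grip":-0.2},{"x":0,"y":0,"z":0,"rx":0,"ry":0,"rz":0,"grip":-0.2},{"x":0,"y":0,"z":-1,"rx":0,"ry":0,"rz":0,"grip":-0.3},{"x":0,"y":0,"z":-3,"rx":0,"ry":0,"rz":0,"grip":-0.5},{"x":0,"y":0,"z":-4,"rx":0,"ry":0,"rz":0,"grip":-0.5},{"x":0,"y":0,"z":-4,"rx":0,"ry":0,"rz":0,"grip":-0.5},{"x":0,"y":0,"z":-3,"rx":0,"ry":0,"rz":0,"grip":-0.5},{"x":0,"y":0,"z":0,"rx":0,"ry":0,"rz":0,"grip":-0.5},{"x":0,"y":0,"z":0,"rx":0,"ry":0,"rz":0,"grip":-0.5}]'
python3 - <<'E'
from m import *
p=get_obs()['position'];plate(.071-p[2],'w14')
s=load('wrist');W=world(s);z=W[...,2]
k=(z>.085)&(z<.11)&(np.abs(W[...,0]-.504)<.02);q=W[k];
for sg in(1,-1):
    t=q[np.abs(q[:,1]+.0103-sg*.065)<.012];print('pin above plate',sg,len(t),t.mean(0) if len(t) else '')
s=shot('top','t3.png');hsv=cv2.cvtColor(s['pixels'],cv2.COLOR_RGB2HSV)
for n,lo,hi in(('amber',(18,100,120),(32,255,255)),('pink',(165,70,120),(180,255,255)),('orange',(5,200,150),(12,255,255))):
    m=cv2.morphologyEx(cv2.inRange(hsv,lo,hi),cv2.MORPH_OPEN,np.ones((3,3)))
    print(n,[tuple(np.round(c.reshape(-1,2).mean(0))) for c in cv2.findContours(m,0,2)[0] if cv2.contourArea(c)>150])
E
```

```text
time: 51.95
position: [0.5023, -0.0102, 0.2496]
orientation: [179.9, 0.0, 87.3]
contact_force: [0.8, 0.5, -0.8]
finger_gap: 0.75
grasp_force: 0.0
slope deg [ 0.05 -0.04] z off -0.1783 14161
rect [ 0.0017 -0.0005] [0.1592 0.08  ] 87.2 tool yaw 87.25
pin above plate 1 207 [0.50719773 0.05483255 0.10194556]
pin above plate -1 233 [ 0.50095686 -0.07239132  0.09810846]
amber [(np.float64(601.0), np.float64(148.0))]
pink [(np.float64(431.0), np.float64(163.0)), (np.float64(328.0), np.float64(147.0))]
orange []
```

The plate is level at z 0.071 with both pins through it, no amber pads are left on the bench, and the pinks haven't moved. Handing in.

```bash
python3 -c "
from workcell import *
print(finish_job())"
```

```text
the job is handed in; nothing more can be done
None
```

The job is handed in, with no verdict returned: the lid lies flat on the bench, strip up; the die, blank and both pads are stacked within about 2 mm of centre; and the top plate sits level on them over both pins after about 52 s, but I viewed 15 pictures, one over the limit of 14.

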